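# Close a two-part casting mould in the ratchet clamp

## Task

Close the casting mould for pouring: stand the loose plaster half on the clamp's bed between the guide rails, its four sockets facing the four knobs of the other half, and let go of it. Then swing the ratchet lever back and forth by its black knob until the jaw has pushed the halves fully together against the tail stop and the lever pulls firm, about 10 N at the knob; never pull beyond 12 N, or the plaster may crack. Move the jaw only with the lever, take your hand off when it is tight, and leave the cup, the red rib and the brush where they are.

Things in the scene. Friction and masses are not known exactly. Their poses are not given: they have to be found in the camera images.
- mould_clamp: Ratchet mould clamp, bolted down: blue steel bed 300 x 110 mm, upper face at z = 14 mm. Own +x is the clamping direction (ratchet head at the -x end, tail stop at +x), y across, z up; origin at bench height. Two round-topped steel guide rails run along x from -17 to 133 mm, 11 mm high over the bed, inner sides at y = +/-32.75 mm. Only the knob and the mould stand higher than 82 mm.
- seat (a point): Point on the bed (z = 14 mm) at x = 27 mm, y = 0 of the clamp, axes as the clamp's: set the centre of the loose half's underside here. About 8 mm are free before and behind it, between the jaw's plate and the knobs of the other half.
- mould_sockets: Loose half of the white plaster mould: a block 36 mm thick (its x), 62 mm wide (its y), 75 mm high, about 0.2 kg, upright on the bench; origin: centre of its underside. Its +x side, with half a vase hollowed out and four round sockets, must face the clamp's +x. Take it across the 62 mm width, near the top.
- mould_knobs: The other plaster half, same size, standing loose on the bed between the rails with up to 17 mm of air before the tail stop; origin: centre of its underside, axes as the clamp's. Its -x side carries four conical knobs 5 mm long that enter the sockets with about 1 mm to spare; the jaw slides both halves along the bed.
- socket_face (a point): Centre of the loose half's parting face (+x side), 37.5 mm above its underside, 18 mm from its middle.
- knob_face (a point): Centre of the other half's parting face (-x side), 37.5 mm above its underside. When the mould is closed the two points meet.
- stop_face (a point): Middle of the cork face of the tail stop (58 mm wide, 52 mm high), 44 mm above the bench. It is locked somewhere between x = 98 and 112 mm of the clamp, different each time.
- clamp_jaw: The moving jaw: blue carriage 58 mm wide and 50 mm high with its rack, and before it a cork-faced plate on stiff springs (56 mm wide, top 57 mm above the bed) that presses the back of the loose half. Slides along the clamp's x, only forward unless the pawl is lifted. Origin at bed height in the plate's face while the springs are relaxed: x = 0 of the clamp at the start.
- wheel_axis (a point): Top of the upright axis of the ratchet wheel and lever, at x = -85 mm, y = 0 of the clamp, 80 mm above the bench. The wheel has 60 teeth; each gains 1.3 mm of jaw travel, and a sprung pawl keeps what is gained: let go, the jaw slips back by less than one tooth and keeps most of its load.
- knob (a point): Middle of the black upright revolving knob at the end of the ratchet lever: 23 mm across, reaching from 72 to 124 mm above the bench, this point at 99 mm, 110 mm from the wheel's axis. Free all round: push it from either side, or straddle it from above with open fingers.
- ratchet_lever (a joint): Lever angle, 0 to 1.1 rad, firm stops at both ends. At 0 it points 148.5 degrees anticlockwise from the clamp's +x; growing = anticlockwise from above = drives the jaw forward; back to 0 it clicks over the teeth (about 1 N). A full swing is 9 or 10 teeth. The empty jaw takes 1 to 3 N at the knob; with the mould tight on the tail stop the pull climbs within a few teeth. Stays where it is left.
- cup_bisque: Bystander: beige unglazed cup, 65 mm wide, 67 mm high; origin at the centre of its underside.
- rib_rubber_red: Bystander: red rubber rib lying flat, 37 x 92 x 8 mm; origin at the centre of its underside.
- brush_flat: Bystander: flat brush lying down, 184 x 28 x 13 mm; origin underneath its middle.
Not all that is in view belongs to the job. Leave any purple look-alike of the mould_sockets alone. What is shaped like the mould_knobs but green is not meant.

How it is judged:
By the outcome, as a careful person would: the job done as asked, in the order asked, and still so for the second after the job is handed in, with the robot touching nothing.
It also fails if it takes over 67 s, if anything falls off the work surface, if the arm or the gripper's body presses on something with over 40 N, if the wrist force passes 120 N, or if a joint passes its speed limit or range.

## Robot

A 6-joint arm with a two-finger parallel gripper is mounted at the origin on a cart in front of the work surface, level with it; the furniture and walls round the work are solid. World frame = base frame: x ahead of the robot, y to its left, z up, the work surface at z = 0. Lengths are in m, angles in rad, forces in N, time in s.
With the tool pointing down it reaches from about 0.275 to 1 m from the base axis. Payload 8.4 kg.
Tool frame: the origin (TCP) lies at the centre of the arm's flange, where the gripper is bolted on; the fingertips stand 173 mm ahead of it and the grasp point (between the pads) lies 155 mm ahead of it (bot.tips_ahead is the distance from the TCP to the fingertips, in m); y points along the fingers, z is the direction in which the jaws open and shut, and the axes are right-handed (so a half turn about y gives the same grasp; the last joint's range is limited). The gripper opens to 85 mm and grips with 20 to 120 N. Pads are 22 mm wide; open, the fingers measure 114 mm over their backs; the gripper's body (76 mm by 85 mm) begins 54 mm behind the grasp point. The pads swing forward as they close: fully open they stand 13 mm farther back than shut.
Start: joints at [1.281, 0.353, 1.633, -0, 1.155, -0.002], TCP at [0.177, 0.599, 0.405] pointing down, gripper open.
Joint ranges: [-2.63, 2.63], [-0.92, 2.1], [0.06, 2.66], [-1.3, 4.44], [0, 2.69], [-3.02, 3.02]. Speed limits (rad/s): [2.22, 2.22, 2.79, 3.14, 3.14, 3.14].

## Interface

Orientations are given as a unit quaternion [x, y, z, w].
In Python, from cell import bot, vision gives the robot as it stands. The module is installed in compiled form; this text tells all that it offers.
- The arm moves only by the tool jog_arm, never from a script. Its argument "series" is a list that holds one entry, the list of rows, each a list of 5 numbers: the shift along the tool's x, y, z in mm, then the turn about the tool's y in rad, then the finger opening in mm, from 0 to 85.4. A call has 1 to 12 rows; each row shifts and turns the commanded pose from where the row before left it, along the tool's axes as they then stand; what a row does not reach is not made up. A row lasts 1/12 s, in which the tool goes at most 41.7 mm and 7.16 degrees, less where a joint would pass 70% of its speed; a pose out of reach is approached as far as the arm can. A call is refused whole if a number of a shift passes 41.7 or a number of a turn 0.125, either way. A call with a gripper value outside its range is refused whole. The fingers move at their own pace and stop on an object; "grip_force" is the grip in N (left out, the last holds). Time passes only in rows, so rows that do not move let the fingers close. It gives the time, the measured TCP pose, the force and the opening at its end, in the units of the state.
- bot.sense(): the state, without advancing time (a new reading comes with each control period).
- vision.camera(name): name is "scene" or "top" or "wrist"; returns a dict with "image" (384x512x3 uint8, red, green, blue), "z_map" (384x512 float32, m along the optical axis (not along the pixel's ray), 0 where there is no reading), "vertical_fov" (degrees; the focal length in pixels is half the picture's height over the tangent of half this angle, whatever the lens; pixels are square), "cx", "cy" (the principal point, pixels), "origin" and "attitude" of the camera in the world; the wrist camera has in their place "T_tool_cam" (4x4, takes a point from camera to tool coordinates, whose origin is the TCP and whose axes are the tool frame's). Camera axes: x right, y down, z forward; pixel columns grow to the right and rows downward; lengths in m; the calibration is good to about 2 mm. A picture is of the moment at which its call begins: read the wrist's pose just before it.
- bot.close_job(): hands the job in, once; it reports no verdict.
The state is a dict: "time_s": time; "joint_pos": joint angles; "joint_vel": joint speeds; "joint_torque": joint torques, N m; "ee_pos": TCP position; "tcp_rot": TCP orientation; "wrist_force": force on the tool from outside, world axes, zero at the start; "torque": the same for the moment, N m; "finger_gap": opening from 0.0 (shut) to 1.0 (fully open).
Only numpy, scipy, OpenCV 4.12 (cv2) and the standard library are available. Lean on these libraries where they do the work, as an engineer would, in place of code of your own. Each camera call takes 0.05 s, during which the arm holds its last target.

## Working session

There is one attempt and no reset: what is moved stays moved. The work goes in short steps, Python scripts to look and compute and a tool call to move; the robot and the scene stay as the last step left them, time stands still between calls to the robot, and variables do not carry over. Pictures are saved under pics/ and viewed, and the job is handed in when it is done.

Besides the shell and the picture viewer there is one more tool, called in YAML: its name, and indented under it one key for each argument. jog_arm: Moves the arm, as the interface text tells. Its arguments: {"type":"object","properties":{"series":{"type":"array","items":{"type":"array","items":{"type":"array","items":{"type":"number"}}}},"grip_force":{"type":"number"}},"required":["series"]}

```bash
mkdir -p pics; cat > h.py <<'E'
import numpy as np, cv2
from cell import bot, vision
from scipy.spatial.transform import Rotation as R
def cam(n):
    s=bot.sense(); c=vision.camera(n)
    h=c["image"].shape[0]; f=h/2/np.tan(np.radians(c["vertical_fov"])/2)
    if n=="wrist":
        T=np.eye(4);T[:3,:3]=R.from_quat(s["tcp_rot"]).as_matrix();T[:3,3]=s["ee_pos"]
        T=T@np.array(c["T_tool_cam"])
    else:
        T=np.eye(4);a=np.array(c["attitude"])
        T[:3,:3]=a if a.shape==(3,3) else R.from_quat(a).as_matrix();T[:3,3]=c["origin"]
    c["T"]=T;c["f"]=f
    return c
def ray(c,u,v):
    d=np.array([(u-c["cx"])/c["f"],(v-c["cy"])/c["f"],1]);return c["T"][:3,3],c["T"][:3,:3]@d
def onz(c,u,v,z):
    o,d=ray(c,u,v);return o+d*(z-o[2])/d[2]
def cloud(c):
    z=c["z_map"];v,u=np.mgrid[:z.shape[0],:z.shape[1]]
    P=np.stack([(u-c["cx"])/c["f"]*z,(v-c["cy"])/c["f"]*z,z],-1)
    return P@c["T"][:3,:3].T+c["T"][:3,3]
def save(c,n): cv2.imwrite("pics/"+n,cv2.cvtColor(c["image"],cv2.COLOR_RGB2BGR))
E
python3 - <<'E'
from h import *
import pickle
for n in ["scene","top","wrist"]:
    c=cam(n);save(c,n+"0.png");pickle.dump(c,open(n+"0.pkl","wb"))
    print(n,c["f"],c["cx"],c["cy"],c["T"].round(3).tolist())
s=bot.sense();print(s)
E
```

```text
scene 490.1938291841393 255.72780055581805 188.36643176393954 [[0.663, -0.553, 0.504, -0.174], [-0.748, -0.496, 0.441, -0.555], [0.007, -0.67, -0.743, 1.159], [0.0, 0.0, 0.0, 1.0]]
top 481.624268667746 252.97599886590632 194.30789869878382 [[0.015, -0.996, 0.092, 0.417], [-1.0, -0.015, 0.001, 0.062], [0.0, -0.092, -0.996, 1.451], [0.0, 0.0, 0.0, 1.0]]
wrist 334.8041624422109 254.4142494240452 192.85791762496362 [[0.283, 0.912, 0.298, 0.104], [0.959, -0.269, -0.09, 0.621], [-0.002, 0.311, -0.95, 0.373], [0.0, 0.0, 0.0, 1.0]]
{'time_s': 0.15, 'joint_pos': array([ 1.28058004e+00,  3.53490154e-01,  1.63392661e+00, -1.15121457e-05,
        1.15519509e+00, -2.36459017e-03]), 'joint_vel': array([-0.00016156, -0.00108395, -0.00242016,  0.00151715, -0.00202522,
        0.00016774]), 'joint_torque': array([ 2.47539811e-04, -6.05631852e+01, -3.42339563e+01,  1.02241231e-04,
        6.22213600e-03, -1.82935003e-05]), 'ee_pos': array([0.17736666, 0.59913359, 0.40414907]), 'tcp_rot': array([ 0.70015286, -0.10146715,  0.10136947, -0.69943879]), 'wrist_force': array([ 0.29363179,  1.66780799, -0.05640212]), 'torque': array([-0.01599216,  0.00170151, -0.03212915]), 'finger_gap': 1.0006225343636368}
```

View pics/scene0.png

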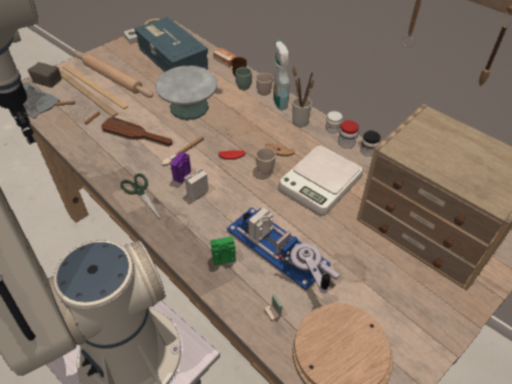

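View pics/top0.png

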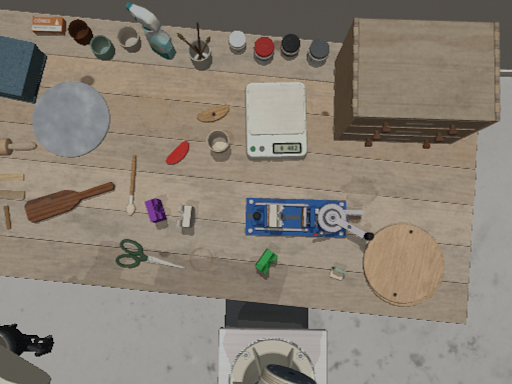

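View pics/wrist0.png

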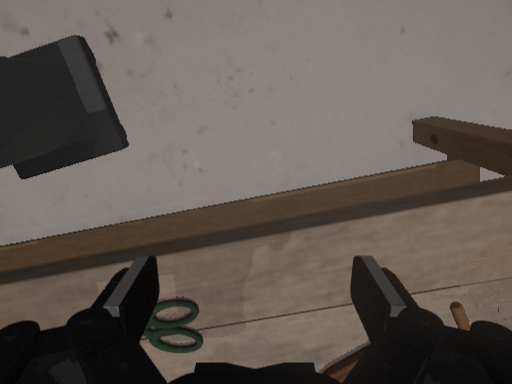

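The scene image shows the white loose half at about (196,185), the purple look-alike at (180,167), the clamp from (245,222) to (325,280) and the knob at (325,281). In the top image the loose half is at (187,216), the clamp spans (247–345, 218), and the black lever knob is at (369,236). I'll zoom in and measure.

```bash
python3 - <<'E'
from h import *
import pickle
t=pickle.load(open("top0.pkl","rb"));s=pickle.load(open("scene0.pkl","rb"))
a=cv2.resize(t["image"][185:255,140:260],None,fx=6,fy=6,interpolation=cv2.INTER_CUBIC)
b=cv2.resize(s["image"][140:300,160:350],None,fx=4,fy=3.5,interpolation=cv2.INTER_CUBIC)
d=cv2.resize(t["image"][185:255,240:380],None,fx=5.5,fy=5.5,interpolation=cv2.INTER_CUBIC)
for n,i in [("a",a),("b",b),("d",d)]: cv2.imwrite(f"pics/z{n}.png",i[:,:,::-1])
# heights
P=cloud(t)
def f(m,name):
    q=P[m&(t["z_map"]>0)];print(name,len(q),q.mean(0).round(4),q.min(0).round(3),q.max(0).round(3))
im=t["image"]
box=np.zeros(im.shape[:2],bool);box[200:232,172:202]=1
m=box&(P[...,2]>.06);f(m,"loose top")
r=cv2.minAreaRect(P[m][:,:2].astype(np.float32)*1000);print(r)
P2=cloud(s)
for nm,Q,bx in [("top",P,(195,240,240,380)),("scene",P2,(200,300,225,345))]:
    z=np.zeros(im.shape[:2],bool);z[bx[0]:bx[1],bx[2]:bx[3]]=1
    for lo,hi in [(.008,.017),(.06,.07),(.083,.1),(.11,.13)]:
        k=z&(Q[...,2]>lo)&(Q[...,2]<hi)
        if k.sum()>3: print(nm,lo,k.sum(),cv2.minAreaRect(Q[k][:,:2].astype(np.float32)*1000))
E
```

```text
loose top 267 [0.4799 0.2607 0.0745] [0.448 0.243 0.06 ] [0.511 0.284 0.083]
((465.66607666015625, 169.91856384277344), (227.72720336914062, 62.99812698364258), 81.20729064941406)
top 0.008 1362 ((484.87298583984375, -104.44735717773438), (125.66287994384766, 413.15972900390625), 0.8625079393386841)
top 0.06 640 ((477.8489990234375, -103.54020690917969), (309.7183837890625, 93.59825134277344), 86.23196411132812)
top 0.083 261 ((469.5311279296875, -116.94825744628906), (278.8136291503906, 63.4465446472168), 83.11012268066406)
top 0.11 51 ((431.06524658203125, -258.1046447753906), (19.28525161743164, 21.16925048828125), 0.8602614998817444)
scene 0.008 1212 ((514.423828125, -46.93400573730469), (329.5524597167969, 317.043212890625), 32.38896942138672)
scene 0.06 693 ((452.7083435058594, -111.81222534179688), (144.47264099121094, 301.98614501953125), 13.157535552978516)
scene 0.083 250 ((465.92572021484375, -127.31295776367188), (296.36187744140625, 65.40415954589844), 82.62442779541016)
scene 0.11 69 ((425.493896484375, -260.80218505859375), (18.91718864440918, 20.29928207397461), 28.465438842773438)
```

```bash
sleep 0
```

```text
(no output)
```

View pics/za.png

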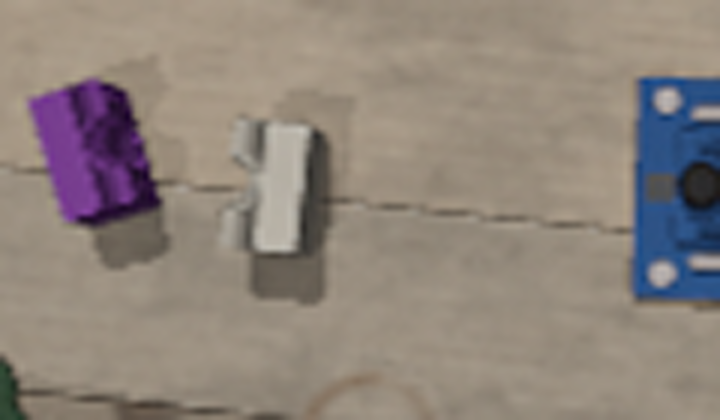

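View pics/zb.png

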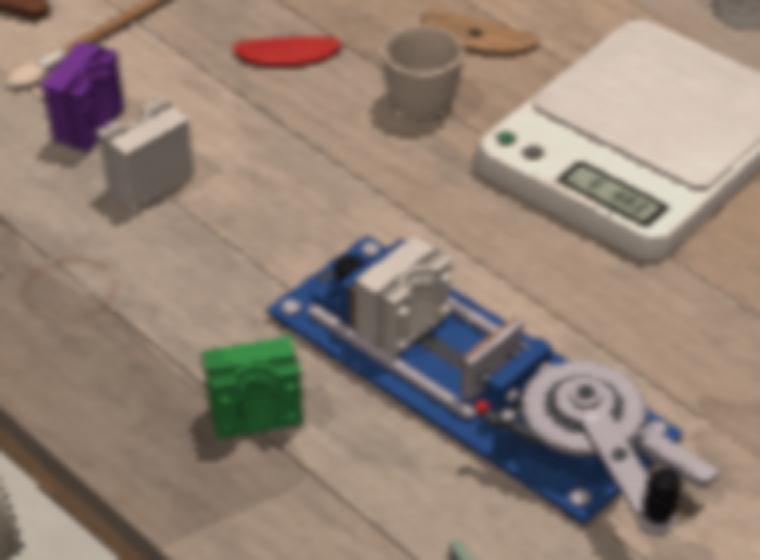

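View pics/zd.png

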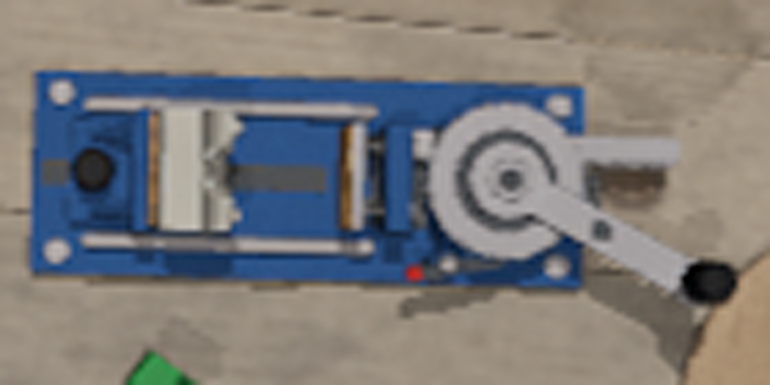

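The zooms show the loose half's flat back facing the clamp (its far side, world +y, is hollowed) and the knob half standing near the tail stop. The clamp's +x is roughly world +y. Next I'll cast rays for positions.

```bash
python3 - <<'E'
from h import *
import pickle
t=pickle.load(open("top0.pkl","rb"))
im=t["image"];hsv=cv2.cvtColor(im,cv2.COLOR_RGB2HSV)
m=((hsv[...,0]>100)&(hsv[...,0]<125)&(hsv[...,1]>130)).astype(np.uint8)
m[:190]=0;m[245:]=0;m[:,:235]=0;m[:,355:]=0
p=np.argwhere(m)[:,::-1].astype(np.float32)
W=np.array([onz(t,u,v,.014)[:2]*1000 for u,v in p],np.float32)
r=cv2.minAreaRect(W);print("bed",r,cv2.boxPoints(r).round(1).tolist())
P=cloud(t)
b=np.zeros(m.shape,bool);b[200:232,174:202]=1
k=b&(hsv[...,2]>165)&(hsv[...,1]<60)
p=np.argwhere(k)[:,::-1];print(len(p))
W=np.array([onz(t,u,v,.075)[:2]*1000 for u,v in p],np.float32);r=cv2.minAreaRect(W);print("loose",r,cv2.boxPoints(r).round(1).tolist())
k=(hsv[...,2]<60);k[:225]=0;k[250:]=0;k[:,:355]=0;k[:,380:]=0
p=np.argwhere(k)[:,::-1];print(len(p));print("knob",onz(t,*p.mean(0),.12))
Rm=R.from_quat(bot.sense()["tcp_rot"]).as_matrix();print(Rm.round(3), bot.tips_ahead)
E
```

```text
bed ((483.5230712890625, -63.58851623535156), (295.8429260253906, 108.17815399169922), 89.39781188964844) [[427.8999938964844, -210.89999389648438], [536.0999755859375, -212.10000610351562], [539.2000122070312, 83.80000305175781], [431.0, 84.9000015258789]]
225
loose ((487.8390197753906, 250.7296142578125), (74.35528564453125, 77.43920135498047), 0.8617885708808899) [[450.1000061035156, 288.8999938964844], [451.20001220703125, 211.5], [525.5999755859375, 212.60000610351562], [524.4000244140625, 290.0]]
61
knob [ 0.42987434 -0.25546373  0.12      ]
[[ 0.959 -0.     0.284]
 [-0.284 -0.001  0.959]
 [ 0.    -1.    -0.001]] 0.1734
```

```bash
cat >> h.py <<'E'
def plan(xyz,yaw,N,gap,start=None):
    """rows for a straight move of the TCP to xyz, tool z at heading yaw (rad), from the current pose"""
    s=bot.sense(); p=np.array(s["ee_pos"]); M=R.from_quat(s["tcp_rot"]).as_matrix()
    y0=np.arctan2(M[1,2],M[0,2]) ; 
    dy=(yaw-y0+np.pi)%(2*np.pi)-np.pi; turn=-dy/N
    d=(np.array(xyz)-p)*1000/N; rows=[]
    for i in range(N):
        y=y0+dy*i/N; z=np.array([np.cos(y),np.sin(y),0]);yy=np.array([0,0,-1.]);x=np.cross(yy,z)
        rows.append([round(float(v),1) for v in (d@x,d@yy,d@z)]+[round(float(turn),4),gap])
    print("dist/row",np.linalg.norm(d),"yaw0",y0); print(rows)
def st():
    s=bot.sense();M=R.from_quat(s["tcp_rot"]).as_matrix()
    print(round(s["time_s"],2),np.round(s["ee_pos"],4),"yaw",np.arctan2(M[1,2],M[0,2]).round(4),"tooly",M[:,1].round(4),"F",np.round(s["wrist_force"],2),"gap",round(s["finger_gap"],3),np.round(s["joint_pos"],2))
E
python3 -c "
from h import *
plan([.48,.21,.40],0,12,85)"
```

```text
dist/row 41.08165213394173 yaw0 1.2829492744071849
[[33.4, 0.3, -23.9, 0.1069, 85], [35.8, 0.3, -20.2, 0.1069, 85], [37.7, 0.3, -16.3, 0.1069, 85], [39.2, 0.3, -12.2, 0.1069, 85], [40.3, 0.3, -7.9, 0.1069, 85], [40.9, 0.3, -3.6, 0.1069, 85], [41.1, 0.3, 0.8, 0.1069, 85], [40.8, 0.3, 5.2, 0.1069, 85], [40.0, 0.3, 9.5, 0.1069, 85], [38.7, 0.3, 13.7, 0.1069, 85], [37.0, 0.3, 17.8, 0.1069, 85], [34.9, 0.3, 21.6, 0.1069, 85]]
```

jog_arm:
  series:
    - [[33.4,0.3,-23.9,0.107,85],[35.8,0.3,-20.2,0.107,85],[37.7,0.3,-16.3,0.107,85],[39.2,0.3,-12.2,0.107,85],[40.3,0.3,-7.9,0.107,85],[40.9,0.3,-3.6,0.107,85],[41.1,0.3,0.8,0.107,85],[40.8,0.3,5.2,0.107,85],[40.0,0.3,9.5,0.107,85],[38.7,0.3,13.7,0.107,85],[37.0,0.3,17.8,0.107,85],[34.9,0.3,21.6,0.107,85]]

```text
time_s: 1.15
ee_pos: [0.4807, 0.2082, 0.4011]
tcp_rot: [-0.498, 0.502, -0.502, 0.498]
wrist_force: [0.5, 1.1, -0.3]
finger_gap: 0.995
```

```bash
python3 - <<'E'
from h import *
import pickle
st();c=cam("wrist");st();save(c,"w1.png");pickle.dump(c,open("w1.pkl","wb"))
E
```

```text
1.15 [0.4807 0.2082 0.4011] yaw -0.0063 tooly [ 0.e+00  1.e-04 -1.e+00] F [ 0.51  1.05 -0.32] gap 0.995 [0.41 0.2  1.85 0.   1.09 0.41]
1.2 [0.4843 0.2039 0.4012] yaw -0.0159 tooly [ 0.0029 -0.0027 -1.    ] F [ 3.05 -4.   -0.08] gap 0.996 [ 0.4   0.2   1.85 -0.    1.09  0.41]
```

View pics/w1.png

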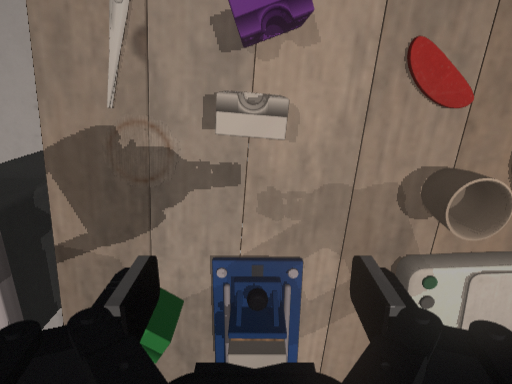

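The wrist image shows the loose half at (252,115) with its hollow towards image top (+y), and the clamp's tail at (257,300). The picture was taken while the arm was still swinging, so I'll settle and look again.

jog_arm:
  series:
    - [[-20,0,0,0,85],[-20,0,0,0,85],[0,0,0,0,85],[0,0,0,0,85],[0,0,0,0,85]]

```text
time_s: 1.62
ee_pos: [0.4797, 0.25, 0.4008]
tcp_rot: [0.5, -0.5, 0.5, -0.5]
wrist_force: [-0.4, -0.0, -1.4]
finger_gap: 0.995
```

```bash
python3 - <<'E'
from h import *
import pickle
st();c=cam("wrist");st();save(c,"w2.png");pickle.dump(c,open("w2.pkl","wb"))
im=c["image"]
cv2.imwrite("pics/w2z.png",cv2.resize(im[90:220,190:320],None,fx=4.5,fy=4.5,interpolation=cv2.INTER_CUBIC)[:,:,::-1])
P=cloud(c)
m=(P[...,2]>.065)&(P[...,2]<.085);m[:80]=0;m[240:]=0;m[:,:190]=0;m[:,320:]=0
q=P[m];print(len(q),q.min(0),q.max(0),np.median(q[:,2]));r=cv2.minAreaRect(q[:,:2].astype(np.float32)*1000);print(r)
E
```

```text
1.62 [0.4797 0.25   0.4008] yaw -0.0001 tooly [-6.e-04 -7.e-04 -1.e+00] F [-0.37 -0.02 -1.37] gap 0.995 [ 0.48  0.23  1.82 -0.    1.1   0.48]
1.67 [0.4797 0.2499 0.4009] yaw -0.0005 tooly [-5.e-04 -6.e-04 -1.e+00] F [-0.19  0.4   0.2 ] gap 0.996 [ 0.48  0.23  1.82 -0.    1.1   0.48]
2731 [0.44884029 0.2401053  0.06501032] [0.51332582 0.3309893  0.07663914] 0.07429247432917829
((483.4266357421875, 286.7212219238281), (89.42504119873047, 62.1117057800293), 85.04309844970703)
```

View pics/w2z.png

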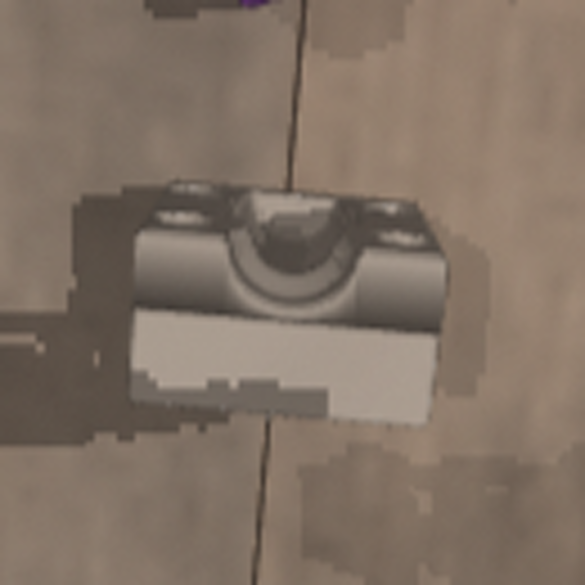

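```bash
python3 - <<'E'
from h import *
import pickle
c=pickle.load(open("w2.pkl","rb"))
def px(X,Y): return 190+(X+.5)/4.5-.5,90+(Y+.5)/4.5-.5
a=onz(c,*px(132,402),.075);b=onz(c,*px(430,424),.075)
e=onz(c,*px(133,310),.075);f=onz(c,*px(437,335),.075)
print(a,b,np.linalg.norm(b-a),e,f,np.linalg.norm(f-e))
d=(b-a)/np.linalg.norm(b-a);yaw=np.arctan2(d[1],d[0]);n=np.array([-d[1],d[0],0])
print("yaw",yaw,"center",((a+b)/2+n*.018))
P=cloud(c);m=(P[...,2]>.0725)&(P[...,2]<.079);m[:140]=0;m[195:]=0;m[:,:200]=0;m[:,300:]=0
q=P[m];r=cv2.minAreaRect(q[:,:2].astype(np.float32)*1000);print(len(q),r,cv2.boxPoints(r))
cols=[(u,np.where(m[:,u])[0].min(),np.where(m[:,u])[0].max()) for u in range(222,285,12) if m[:,u].any()];print(cols)
E
```

```text
[0.44989952 0.24528031 0.075     ] [0.51050382 0.24065077 0.075     ] 0.06078086212111082 [0.45071843 0.2642886  0.075     ] [0.5113643  0.25922397 0.075     ] 0.06085698013141317
yaw -0.0762415638411526 center [0.48157269 0.26091325 0.075     ]
2324 ((481.1304626464844, 260.1920166015625), (36.34527587890625, 62.06804275512695), 84.8565673828125) [[448.59225 244.87473]
 [510.4104  239.3104 ]
 [513.6687  275.5093 ]
 [451.85052 281.07364]]
[(222, np.int64(140), np.int64(179)), (234, np.int64(141), np.int64(180)), (246, np.int64(155), np.int64(180)), (258, np.int64(157), np.int64(182)), (270, np.int64(144), np.int64(183)), (282, np.int64(146), np.int64(184))]
```

jog_arm:
  series:
    - [[38,0,0,0,85],[38,0,0,0,85],[38,0,0,0,85],[38,0,0,0,85],[38,0,0,0,85],[38,0,0,0,85],[38,0,0,0,85],[38,0,0,0,85],[36,0,0,0,85],[0,0,0,0,85],[0,0,0,0,85],[0,0,0,0,85]]

```text
time_s: 2.67
ee_pos: [0.4793, -0.09, 0.401]
tcp_rot: [-0.499, 0.501, -0.5, 0.499]
wrist_force: [-0.3, 0.2, 0.4]
finger_gap: 0.996
```

```bash
python3 - <<'E'
from h import *
import pickle
st();c=cam("wrist");st();save(c,"w3.png");pickle.dump(c,open("w3.pkl","wb"))
P=cloud(c);Z=P[...,2]
v=np.clip((Z+.01)/.15*255,0,255).astype(np.uint8);cv2.imwrite("pics/w3d.png",v)
E
```

```text
2.67 [ 0.4793 -0.09    0.401 ] yaw -0.0022 tooly [-3.e-04  3.e-04 -1.e+00] F [-0.34  0.23  0.38] gap 0.996 [-0.19  0.14  1.92  0.    1.08 -0.19]
2.72 [ 0.4794 -0.0894  0.401 ] yaw -0.0009 tooly [-3.e-04  3.e-04 -1.e+00] F [-0.22 -0.07 -0.61] gap 0.994 [-0.19  0.14  1.92  0.    1.08 -0.19]
```

View pics/w3.png

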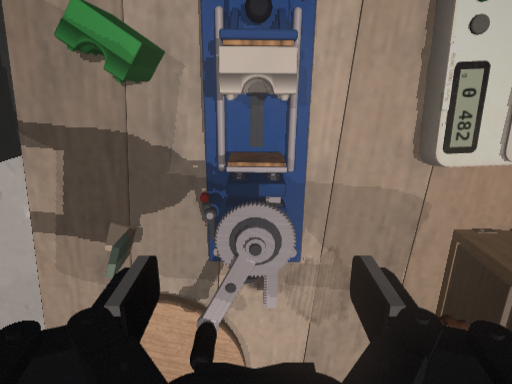

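View pics/w3d.png

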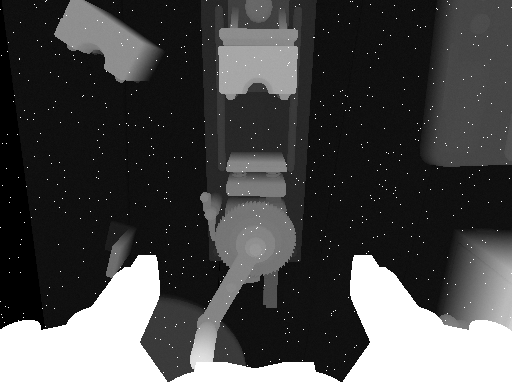

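The wrist view shows the whole clamp: the knob half at (258,72), the jaw plate at (257,162), the wheel axis at (256,245) and the lever knob at (205,340). The depth map is clean, so I'll measure from it.

```bash
python3 - <<'E'
from h import *
import pickle
c=pickle.load(open("w3.pkl","rb"))
c["z_map"]=cv2.medianBlur(c["z_map"],3)
P=cloud(c);Z=P[...,2];im=c["image"];hsv=cv2.cvtColor(im,cv2.COLOR_RGB2HSV)
# bed edges from blue mask, cast to z=.014
bl=(hsv[...,0]>100)&(hsv[...,0]<125)&(hsv[...,1]>120)
L=[];Rr=[]
for v in list(range(40,180,4)):
    u=np.where(bl[v,195:325])[0]+195
    if len(u)>5: L.append(onz(c,u.min()-.5,v,.014));Rr.append(onz(c,u.max()+.5,v,.014))
def fit(A):
    A=np.array(A)*1000; k=np.polyfit(A[:,1],A[:,0],1); r=A[:,0]-np.polyval(k,A[:,1]); g=abs(r)<2
    k=np.polyfit(A[g,1],A[g,0],1);return k,r.std()
print("L",fit(L),"R",fit(Rr))
# rails: z .019-.028
for a,b in [(212,230),(284,302)]:
    q=[]
    for v in range(50,165,3):
        u=np.where((Z[v,a:b]>.0225)&(Z[v,a:b]<.028))[0]+a
        if len(u): q.append(P[v,u].mean(0))
    print("rail",len(q),fit(q),np.array(q)[:,2].mean())
# knob half top
m=(Z>.085)&(Z<.094);m[:35]=0;m[105:]=0;m[:,:210]=0;m[:,305:]=0
r=cv2.minAreaRect(P[m][:,:2].astype(np.float32)*1000);print("knobhalf",m.sum(),np.median(P[m][:,2]),r)
# jaw plate top z .071
m=(Z>.067)&(Z<.074);m[:150]=0;m[175:]=0;m[:,:220]=0;m[:,295:]=0
r=cv2.minAreaRect(P[m][:,:2].astype(np.float32)*1000);print("plate",m.sum(),r,cv2.boxPoints(r).tolist())
m=(Z>.062)&(Z<.069);m[:28]=0;m[45:]=0;m[:,:210]=0;m[:,305:]=0
if m.sum()>5:
  r=cv2.minAreaRect(P[m][:,:2].astype(np.float32)*1000);print("stop",m.sum(),r,P[m][:,1].min())
# wheel axis via circle of wheel
m=((Z>.055)&(Z<.078));m[:195]=0;m[285:]=0;m[:,:205]=0;m[:,305:]=0
q=P[m];print("wheel z",np.percentile(Z[m],[10,50,90]))
m2=(Z>.079)&(Z<.083);m2[:225]=0;m2[265:]=0;m2[:,:240]=0;m2[:,275:]=0
print("axis",m2.sum(),P[m2].mean(0) if m2.sum() else 0, "ray",onz(c,256,245,.08))
m3=(Z>.117)&(Z<.13);m3[:320]=0;m3[:,:185]=0;m3[:,225:]=0
print("knob",m3.sum(),P[m3].mean(0),P[m3].min(0),P[m3].max(0))
E
```

```text
L (array([-7.54002964e-02,  4.22357366e+02]), np.float64(34.57460018207382)) R (array([1.19212320e-02, 5.38103406e+02]), np.float64(0.29685545103618977))
rail 39 (array([-1.07188256e-02,  4.46484044e+02]), np.float64(0.6378566800619092)) 0.02376153091127703
rail 39 (array([4.03082812e-02, 5.23230388e+02]), np.float64(0.7533572975805094)) 0.023888103241493475
knobhalf 3352 0.08836329878052801 ((484.3998107910156, -1.3486003875732422), (35.08929443359375, 62.428199768066406), 89.87321472167969)
plate 603 ((483.45965576171875, -83.94863891601562), (9.090130805969238, 55.473243713378906), 89.97273254394531) [[455.7208557128906, -88.48050689697266], [511.1941223144531, -88.50690460205078], [511.1984558105469, -79.4167709350586], [455.7251892089844, -79.39037322998047]]
stop 9 ((485.191650390625, 21.84956169128418), (4.415239334106445, 63.264251708984375), 89.38160705566406) 0.019436082591961355
wheel z [0.05901706 0.06004062 0.06871154]
axis 37 [ 0.48327987 -0.16415521  0.07923766] ray [ 0.48335526 -0.15881097  0.08      ]
knob 197 [ 0.43007951 -0.25596624  0.12047456] [ 0.42061951 -0.26735115  0.11711635] [ 0.44151813 -0.25118516  0.12399529]
```

```bash
python3 - <<'E'
from h import *
import pickle
c=pickle.load(open("w3.pkl","rb"))
c["z_map"]=cv2.medianBlur(c["z_map"],3)
P=cloud(c);Z=P[...,2];im=c["image"].astype(int);sat=im[...,2]-im[...,0]
L=[];Rr=[]
for v in range(10,255,3):
    r=sat[v]>40
    u=np.where(r[198:225])[0]+198;w=np.where(r[290:325])[0]+290
    if len(u)>4: L.append(onz(c,u.min()-.5,v,.014)*1000)
    if len(w)>4: Rr.append(onz(c,w.max()+.5,v,.014)*1000)
for A in (L,Rr):
    A=np.array(A)
    for _ in range(4):
        k=np.polyfit(A[:,1],A[:,0],1);r=A[:,0]-np.polyval(k,A[:,1]);A=A[abs(r)<max(.6,2*r.std())]
    print(len(A),k,r.std(),np.polyval(k,-52))
# rails: inner edge by brightness at z~.020 (centre of round top)
for a,b in [(212,232),(284,302)]:
    q=[]
    for v in range(100,160,2):
        g=im[v,a:b]; w=np.where((sat[v,a:b]<35))[0]
        if len(w)>2: q.append([onz(c,w.min()+a-.5,v,.021)*1000,onz(c,w.max()+a+.5,v,.021)*1000])
    q=np.array(q);print("rail edges x",np.median(q[:,0,0]),np.median(q[:,1,0]),len(q))
# per-row centre of plate & knob half from left/right extents
for n,v0,v1,z0,z1 in [("half",50,90,.084,.094),("plate",154,170,.066,.075)]:
    e=[]
    for v in range(v0,v1):
        u=np.where((Z[v,205:310]>z0)&(Z[v,205:310]<z1))[0]+205
        if len(u)>30: e.append([P[v,u.min(),0],P[v,u.max(),0],P[v,u[len(u)//2],1]])
    e=np.array(e)*1000;print(n,len(e),np.median(e,0),"mid",np.median(e[:,:2].mean(1)))
# yaw of half: back edge (y max of top) 
m=(Z>.085)&(Z<.094);e=[]
for u in range(224,294,3):
    w=np.where(m[40:105,u])[0]+40
    e.append([P[w.min(),u,0],P[w.min(),u,1],P[w.max(),u,1]])
e=np.array(e)*1000;k=np.polyfit(e[:,0],e[:,1],1);print("half back edge slope",k,e[::4].round(1).tolist())
m=(Z>.066)&(Z<.075);e=[]
for u in range(232,284,3):
    w=np.where(m[145:180,u])[0]+145
    if len(w): e.append([P[w.min(),u,0],P[w.min(),u,1]])
e=np.array(e)*1000;k=np.polyfit(e[:,0],e[:,1],1);print("plate front slope",k,np.polyval(k,483.8))
E
```

```text
40 [1.40147600e-02 4.30557917e+02] 0.29998958055227865 429.829148988282
73 [1.39389964e-02 5.38675191e+02] 0.3096432940929162 537.9503635964288
rail edges x 442.4254566243077 451.55272121943165 30
rail edges x 515.7163193657402 524.7997440057552 30
half 40 [453.96908712 515.15331329  -1.02156586] mid 484.53380482962007
plate 9 [456.66767426 510.07682616 -82.6582271 ] mid 483.41208245874486
half back edge slope [-6.98660271e-04  1.64558936e+01] [[458.6, 16.1, -18.8], [467.8, 16.2, -18.9], [477.1, 16.2, -8.9], [486.5, 16.1, -6.6], [495.8, 16.1, -15.0], [505.1, 16.1, -18.8]]
plate front slope [-1.75791638e-02 -7.13034041e+01] -79.8082035018094
```

Bed edges, rails and plate agree: the clamp's heading is about 90° − 0.7°, the seat is at about (0.4839, −0.0525), and the loose half is at (0.4811, 0.2602) with yaw −0.085. The sizes check (36.3 × 62.1 mm, 55 mm gap). Next is the grasp.

```bash
python3 -c "
from h import *
plan([.4811,.2602,.30],-.085,11,85)"
```

```text
dist/row 33.08211964732837 yaw0 -0.000943163555164149
[[-31.8, 9.2, 0.1, 0.0076, 85], [-31.8, 9.2, -0.1, 0.0076, 85], [-31.8, 9.2, -0.4, 0.0076, 85], [-31.8, 9.2, -0.6, 0.0076, 85], [-31.8, 9.2, -0.8, 0.0076, 85], [-31.8, 9.2, -1.1, 0.0076, 85], [-31.8, 9.2, -1.3, 0.0076, 85], [-31.7, 9.2, -1.6, 0.0076, 85], [-31.7, 9.2, -1.8, 0.0076, 85], [-31.7, 9.2, -2.1, 0.0076, 85], [-31.7, 9.2, -2.3, 0.0076, 85]]
```

jog_arm:
  series:
    - [[-31.8,9.2,0.1,0.0076,85],[-31.8,9.2,-0.1,0.0076,85],[-31.8,9.2,-0.4,0.0076,85],[-31.8,9.2,-0.6,0.0076,85],[-31.8,9.2,-0.8,0.0076,85],[-31.8,9.2,-1.1,0.0076,85],[-31.8,9.2,-1.3,0.0076,85],[-31.7,9.2,-1.6,0.0076,85],[-31.7,9.2,-1.8,0.0076,85],[-31.7,9.2,-2.1,0.0076,85],[-31.7,9.2,-2.3,0.0076,85],[0,0,0,0,85]]

```text
time_s: 3.72
ee_pos: [0.4801, 0.2654, 0.2986]
tcp_rot: [-0.479, 0.52, -0.519, 0.48]
wrist_force: [-0.0, -0.2, -0.4]
finger_gap: 0.997
```

```bash
python3 -c "
from h import *
st();plan([.4811,.2602,.213],-.085,7,85)"
```

```text
3.72 [0.4801 0.2654 0.2986] yaw -0.0802 tooly [-5.0e-04  1.3e-03 -1.0e+00] F [-0.   -0.19 -0.43] gap 0.997 [0.5  0.36 1.89 0.   0.89 0.58]
dist/row 12.248328377024318 yaw0 -0.08023785355134583
[[0.7, 12.2, 0.2, 0.0007, 85], [0.7, 12.2, 0.2, 0.0007, 85], [0.7, 12.2, 0.2, 0.0007, 85], [0.7, 12.2, 0.2, 0.0007, 85], [0.7, 12.2, 0.2, 0.0007, 85], [0.7, 12.2, 0.2, 0.0007, 85], [0.7, 12.2, 0.2, 0.0007, 85]]
```

jog_arm:
  series:
    - [[0,0,0,0,85],[0,0,0,0,85],[0,0,0,0,85]]

```text
time_s: 3.97
ee_pos: [0.4809, 0.2596, 0.3002]
tcp_rot: [0.479, -0.521, 0.521, -0.479]
wrist_force: [-0.5, -0.7, -0.9]
finger_gap: 0.996
```

```bash
python3 -c "
from h import *
st();plan([.4811,.2602,.213],-.085,7,85)"
```

```text
3.97 [0.4809 0.2596 0.3002] yaw -0.084 tooly [ 0.e+00 -2.e-04 -1.e+00] F [-0.48 -0.69 -0.9 ] gap 0.996 [ 0.49  0.36  1.89 -0.    0.89  0.58]
dist/row 12.451124476661825 yaw0 -0.08402708089827848
[[-0.1, 12.5, 0.0, 0.0001, 85], [-0.1, 12.5, 0.0, 0.0001, 85], [-0.1, 12.5, 0.0, 0.0001, 85], [-0.1, 12.5, 0.0, 0.0001, 85], [-0.1, 12.5, 0.0, 0.0001, 85], [-0.1, 12.5, 0.0, 0.0001, 85], [-0.1, 12.5, 0.0, 0.0001, 85]]
```

jog_arm:
  series:
    - [[-0.2,15,0,0,85],[-0.2,20,0,0,85],[0,20,0,0,85],[0,17,0,0,85],[0,10,0,0,85],[0,5,0,0,85],[0,0,0,0,85],[0,0,0,0,85]]

```text
time_s: 4.63
ee_pos: [0.4817, 0.2601, 0.2135]
tcp_rot: [0.478, -0.521, 0.521, -0.478]
wrist_force: [0.4, 0.5, -0.0]
finger_gap: 0.993
```

jog_arm:
  series:
    - [[0,0,0,0,55],[0,0,0,0,55],[0,0,0,0,55],[0,0,0,0,55],[0,0,0,0,55],[0,0,0,0,55],[0,0,0,0,55]]
  grip_force: 35

```text
time_s: 5.22
ee_pos: [0.4815, 0.2604, 0.2139]
tcp_rot: [0.478, -0.521, 0.521, -0.479]
wrist_force: [-1.5, -1.1, 5.0]
finger_gap: 0.721
```

```bash
python3 - <<'E'
from h import *
st()
c=cam("wrist");save(c,"w4.png")
E
```

```text
5.22 [0.4815 0.2604 0.2139] yaw -0.0846 tooly [ 9.e-04  5.e-04 -1.e+00] F [-1.51 -1.12  5.  ] gap 0.721 [0.49 0.49 1.94 0.   0.71 0.58]
```

View pics/w4.png

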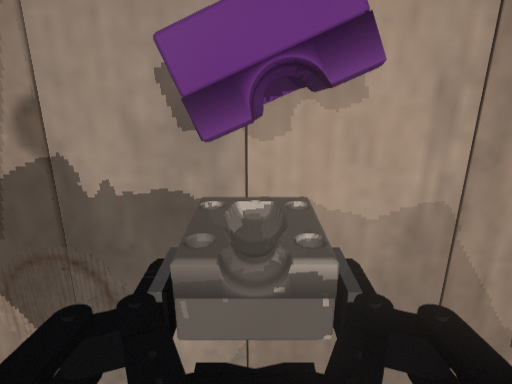

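The loose half is gripped at 61.6 mm, and its four sockets are visible facing the camera (+y). Now lift and carry it over the seat.

jog_arm:
  series:
    - [[0,-10,0,0,55],[0,-25,0,0,55],[0,-40,0,0,55],[0,-40,0,0,55],[0,-15,0,0,55],[0,0,0,0,55],[0,0,0,0,55]]

```text
time_s: 5.85
ee_pos: [0.4813, 0.2602, 0.3442]
tcp_rot: [0.478, -0.52, 0.521, -0.479]
wrist_force: [-0.4, -0.3, -2.9]
finger_gap: 0.718
```

```bash
python3 - <<'E'
from h import *
st();plan([.4839,-.0525,.345],-.012,12,55)
E
```

```text
5.85 [0.4813 0.2602 0.3442] yaw -0.0846 tooly [ 0.0023  0.0012 -1.    ] F [-0.4  -0.31 -2.87] gap 0.718 [ 0.49  0.3   1.86 -0.    0.98  0.58]
dist/row 26.063284346989455 yaw0 -0.0845565365519906
[[26.0, -0.1, 2.4, -0.006, 55], [26.0, -0.1, 2.3, -0.006, 55], [26.0, -0.1, 2.1, -0.006, 55], [26.0, -0.1, 1.9, -0.006, 55], [26.0, -0.1, 1.8, -0.006, 55], [26.0, -0.1, 1.6, -0.006, 55], [26.0, -0.1, 1.5, -0.006, 55], [26.0, -0.1, 1.3, -0.006, 55], [26.0, -0.1, 1.2, -0.006, 55], [26.0, -0.1, 1.0, -0.006, 55], [26.0, -0.1, 0.8, -0.006, 55], [26.1, -0.1, 0.7, -0.006, 55]]
```

jog_arm:
  series:
    - [[15,0,2,-0.006,55],[26,0,2.2,-0.006,55],[30,0,2.2,-0.006,55],[32,0,2,-0.006,55],[32,0,2,-0.006,55],[32,0,2,-0.006,55],[32,0,1.6,-0.006,55],[32,0,1.4,-0.006,55],[30,0,1.2,-0.006,55],[26,0,1,-0.006,55],[16,0,0.6,-0.006,55],[9.7,0,0.4,-0.006,55]]

```text
time_s: 6.85
ee_pos: [0.4822, -0.0549, 0.3411]
tcp_rot: [-0.497, 0.504, -0.503, 0.496]
wrist_force: [-1.1, 0.6, -1.6]
finger_gap: 0.72
```

jog_arm:
  series:
    - [[0,0,0,0,55],[0,0,0,0,55],[0,0,0,0,55],[0,0,0,0,55]]

```text
time_s: 7.18
ee_pos: [0.483, -0.0523, 0.3423]
tcp_rot: [-0.497, 0.503, -0.503, 0.497]
wrist_force: [0.3, -0.2, -2.4]
finger_gap: 0.719
```

```bash
python3 - <<'E'
from h import *
import pickle
st();c=cam("wrist");save(c,"w5.png");pickle.dump(c,open("w5.pkl","wb"));st()
c["z_map"]=cv2.medianBlur(c["z_map"],3)
P=cloud(c);Z=P[...,2]
# held block top
m=(Z>.185)&(Z<.215);m[:240]=0;m[345:]=0;m[:,:176]=0;m[:,332:]=0
for lo in (.19,.2,.205): print(lo,(m&(Z>lo)).sum())
q=P[m];print(np.percentile(q[:,2],[5,50,95]));r=cv2.minAreaRect(q[:,:2].astype(np.float32)*1000);print(r)
E
```

```text
7.18 [ 0.483  -0.0523  0.3423] yaw -0.0119 tooly [-1.1e-03  3.0e-04 -1.0e+00] F [ 0.31 -0.2  -2.39] gap 0.719 [-0.11  0.21  1.99  0.    0.94 -0.1 ]
7.23 [ 0.4831 -0.0523  0.3425] yaw -0.0117 tooly [-8.e-04  2.e-04 -1.e+00] F [ 0.43 -0.03 -2.34] gap 0.718 [-0.11  0.21  1.98  0.    0.94 -0.1 ]
0.19 13990
0.2 11343
0.205 0
[0.19075274 0.20276681 0.20321308]
((485.373779296875, -52.89097213745117), (36.72987747192383, 62.202274322509766), 89.41213989257812)
```

View pics/w5.png

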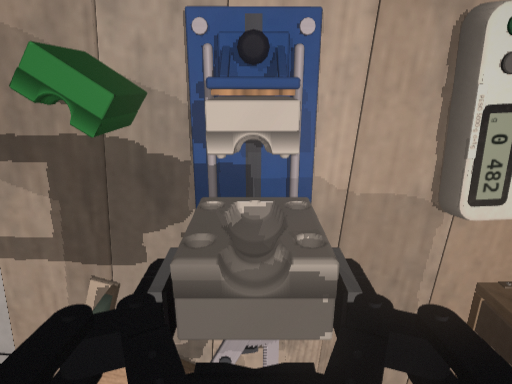

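```bash
python3 - <<'E'
from h import *
import pickle
c=pickle.load(open("w5.pkl","rb"));print(np.array(c["T_tool_cam"]).round(4))
im=c["image"].astype(int);sat=im[...,2]-im[...,0]
L=[];Rr=[]
for v in range(10,180,3):
    r=sat[v]>40
    u=np.where(r[180:205])[0]+180;w=np.where(r[303:330])[0]+303
    if len(u)>3: L.append(onz(c,u.min()-.5,v,.014)*1000)
    if len(w)>3: Rr.append(onz(c,w.max()+.5,v,.014)*1000)
K=[]
for A in (L,Rr):
    A=np.array(A)
    for _ in range(4):
        k=np.polyfit(A[:,1],A[:,0],1);r=A[:,0]-np.polyval(k,A[:,1]);A=A[abs(r)<max(.6,2*r.std())]
    print(len(A),k,np.polyval(k,-52));K.append(np.polyval(k,-52))
print(np.mean(K))
# top camera view of held block and clamp
t=cam("top");save(t,"t5.png");pickle.dump(t,open("t5.pkl","wb"))
P=cloud(t);Z=P[...,2]
E
```

```text
[[-6.000e-04  9.503e-01  3.112e-01 -7.860e-02]
 [-5.000e-04 -3.112e-01  9.503e-01  3.130e-02]
 [ 1.000e+00  4.000e-04  7.000e-04  2.600e-03]
 [ 0.000e+00  0.000e+00  0.000e+00  1.000e+00]]
39 [1.35847098e-02 4.30583543e+02] 429.8771380200128
56 [1.45726195e-02 5.38815404e+02] 538.0576278798452
483.967382949929
```

The wrist camera's lateral calibration carries about 2.3 mm of bias: the symmetric fingers and the held block both read offset from the TCP. The relative measure between block and bed cancels it, so I shift −1.4 mm and lower to just above the rails.

jog_arm:
  series:
    - [[0,10,-0.7,0,55],[0,18,-0.7,0,55],[0,22,0,0,55],[0,20,0,0,55],[0,14,0,0,55],[0,8,0,0,55],[0,4,0,0,55],[0,0,0,0,55],[0,0,0,0,55],[0,0,0,0,55]]

```text
time_s: 8.12
ee_pos: [0.4822, -0.053, 0.2476]
tcp_rot: [0.497, -0.503, 0.504, -0.497]
wrist_force: [0.6, 0.3, -2.5]
finger_gap: 0.722
```

```bash
python3 - <<'E'
from h import *
import pickle
st();c=cam("wrist");save(c,"w6.png");pickle.dump(c,open("w6.pkl","wb"))
c["z_map"]=cv2.medianBlur(c["z_map"],3)
P=cloud(c);Z=P[...,2]
h=np.median(Z[300:320,200:300]);print("top z",h)
m=(abs(Z-h)<.004);m[:240]=0;m[345:]=0;m[:,:176]=0;m[:,332:]=0
r=cv2.minAreaRect(P[m][:,:2].astype(np.float32)*1000);print("held",r)
im=c["image"].astype(int);sat=im[...,2]-im[...,0]
E
```

```text
8.12 [ 0.4822 -0.053   0.2476] yaw -0.0125 tooly [ 1.4e-03 -2.0e-04 -1.0e+00] F [ 0.56  0.3  -2.46] gap 0.722 [-0.11  0.36  2.05 -0.    0.72 -0.1 ]
top z 0.10820963323807928
held ((484.7973937988281, -53.65337371826172), (36.48136520385742, 61.7085075378418), 89.37748718261719)
```

View pics/w6.png

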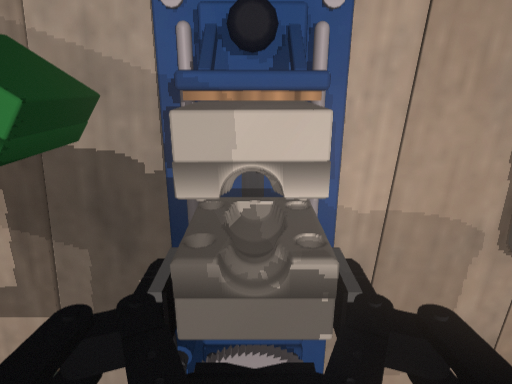

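```bash
python3 - <<'E'
from h import *
import pickle
c=pickle.load(open("w6.pkl","rb"))
im=c["image"].astype(int);sat=im[...,2]-im[...,0]
L=[];Rr=[]
for v in range(5,235,3):
    r=sat[v]>30
    u=np.where(r[140:172])[0]+140;w=np.where(r[332:360])[0]+332
    if len(u)>2: L.append(onz(c,u.min()-.5,v,.014)*1000)
    if len(w)>2: Rr.append(onz(c,w.max()+.5,v,.014)*1000)
K=[]
for A in (L,Rr):
    A=np.array(A)
    for _ in range(4):
        k=np.polyfit(A[:,1],A[:,0],1);r=A[:,0]-np.polyval(k,A[:,1]);A=A[abs(r)<max(.6,2*r.std())]
    print(len(A),k,np.polyval(k,-52));K.append(np.polyval(k,-52))
print(np.mean(K))
E
```

```text
39 [1.41608494e-02 4.30589366e+02] 429.85300172919125
77 [1.37556674e-02 5.38840829e+02] 538.1255342834005
483.9892680062959
```

jog_arm:
  series:
    - [[0,2,-0.8,0.003,55],[0,4,0,0,55],[0,4,0,0,55],[0,3,0,0,55],[0,0,0,0,55]]

```text
time_s: 8.58
ee_pos: [0.4807, -0.053, 0.2331]
tcp_rot: [-0.496, 0.504, -0.504, 0.496]
wrist_force: [-0.3, 0.7, -1.6]
finger_gap: 0.72
```

jog_arm:
  series:
    - [[0,2,0,0,55],[0,2,0,0,55],[0,1,0,0,55],[0,0,0,0,55]]

```text
time_s: 8.92
ee_pos: [0.4809, -0.053, 0.2286]
tcp_rot: [-0.496, 0.504, -0.504, 0.496]
wrist_force: [-0.2, 0.2, -1.1]
finger_gap: 0.722
```

It slid between the rails with no side force. I'll set it down and release.

jog_arm:
  series:
    - [[0,0.8,0,0,55],[0,0.4,0,0,55],[0,0,0,0,55]]

```text
time_s: 9.17
ee_pos: [0.4811, -0.053, 0.2279]
tcp_rot: [0.496, -0.504, 0.504, -0.496]
wrist_force: [-1.1, 0.6, 1.7]
finger_gap: 0.719
```

```bash
python3 -c "
from h import *
st()"
```

```text
9.17 [ 0.4811 -0.053   0.2279] yaw -0.0156 tooly [ 2.e-04 -0.e+00 -1.e+00] F [-1.1   0.61  1.67] gap 0.719 [-0.11  0.39  2.07 -0.    0.68 -0.1 ]
```

Force +1.7 N now means it is on the bed. Open and rise.

jog_arm:
  series:
    - [[0,0,0,0,70],[0,0,0,0,75],[0,0,0,0,80],[0,0,0,0,80],[0,-5,0,0,80],[0,-15,0,0,80],[0,-30,0,0,80],[0,-40,0,0,80],[0,-40,0,0,80],[0,-30,0,0,80],[0,0,0,0,80],[0,0,0,0,80]]

```text
time_s: 10.17
ee_pos: [0.4814, -0.0531, 0.39]
tcp_rot: [0.495, -0.503, 0.505, -0.497]
wrist_force: [-0.1, 0.1, -0.3]
finger_gap: 0.933
```

```bash
python3 - <<'E'
from h import *
import pickle
st();c=cam("wrist");save(c,"w7.png");pickle.dump(c,open("w7.pkl","wb"))
E
```

```text
10.17 [ 0.4814 -0.0531  0.39  ] yaw -0.0156 tooly [ 4.5e-03 -5.0e-04 -1.0e+00] F [-0.09  0.06 -0.26] gap 0.933 [-0.11  0.15  1.94 -0.    1.05 -0.1 ]
```

View pics/w7.png

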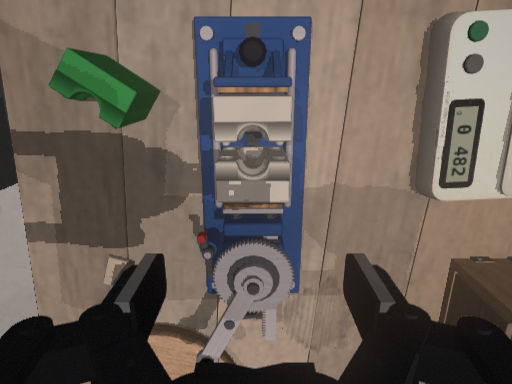

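The picture shows the loose half at (253,175), square between the rails and facing the knob half at (252,115). Next I'll view the knob from the lever's direction.

```bash
python3 - <<'E'
from h import *
import pickle
c=pickle.load(open("w7.pkl","rb"));c["z_map"]=cv2.medianBlur(c["z_map"],3);P=cloud(c);Z=P[...,2]
m=(Z>.083)&(Z<.096);m[:160]=0;m[205:]=0;m[:,:205]=0;m[:,300:]=0
print(m.sum(),np.median(Z[m]),cv2.minAreaRect(P[m][:,:2].astype(np.float32)*1000))
plan([.402,-.305,.39],-.54,9,80)
E
```

```text
2722 0.08840653276192559 ((483.80841064453125, -53.19997787475586), (35.457088470458984, 62.11074447631836), 89.01251983642578)
dist/row 29.33470743347299 yaw0 -0.015630475820277875
[[28.1, -0.2, -8.3, 0.0583, 80], [28.6, -0.2, -6.7, 0.0583, 80], [28.9, -0.2, -5.0, 0.0583, 80], [29.1, -0.2, -3.3, 0.0583, 80], [29.3, -0.2, -1.6, 0.0583, 80], [29.3, -0.2, 0.1, 0.0583, 80], [29.3, -0.2, 1.8, 0.0583, 80], [29.1, -0.2, 3.5, 0.0583, 80], [28.9, -0.2, 5.2, 0.0583, 80]]
```

jog_arm:
  series:
    - [[28.1,0,-8.3,0.058,80],[28.6,0,-6.7,0.058,80],[28.9,0,-5,0.058,80],[29.1,0,-3.3,0.058,80],[29.3,0,-1.6,0.058,80],[29.3,0,0.1,0.058,80],[29.3,0,1.8,0.058,80],[29.1,0,3.5,0.058,80],[28.9,0,5.2,0.058,80],[0,0,0,0,80],[0,0,0,0,80],[0,0,0,0,80]]

```text
time_s: 11.22
ee_pos: [0.402, -0.3046, 0.3863]
tcp_rot: [-0.35, 0.616, -0.614, 0.349]
wrist_force: [1.2, -0.7, -0.8]
finger_gap: 0.939
```

```bash
python3 - <<'E'
from h import *
import pickle
st();c=cam("wrist");save(c,"w8.png");pickle.dump(c,open("w8.pkl","wb"))
c["z_map"]=cv2.medianBlur(c["z_map"],3);P=cloud(c);Z=P[...,2]
m=(Z>.118)&(Z<.13);m[240:]=0;m[:,:170]=0;m[:,340:]=0
q=P[m]*1000;print(len(q),q.mean(0),cv2.minEnclosingCircle(q[:,:2].astype(np.float32)),np.argwhere(m).mean(0))
m=(Z>.077)&(Z<.084);m[240:]=0;n,l,s_,ce=cv2.connectedComponentsWithStats(m.astype(np.uint8))
for i in range(1,n):
    if s_[i,4]>40: print(s_[i],ce[i],P[l==i].mean(0)*1000)
E
```

```text
11.22 [ 0.402  -0.3046  0.3863] yaw -0.5377 tooly [-0.0021  0.002  -1.    ] F [ 1.18 -0.67 -0.8 ] gap 0.939 [-0.65  0.19  1.91  0.    1.05 -0.11]
646 [ 430.8016111  -261.37859224  121.62724092] ((430.5738830566406, -261.65863037109375), 10.072125434875488) [126.58978328 255.03560372]
```

View pics/w8.png

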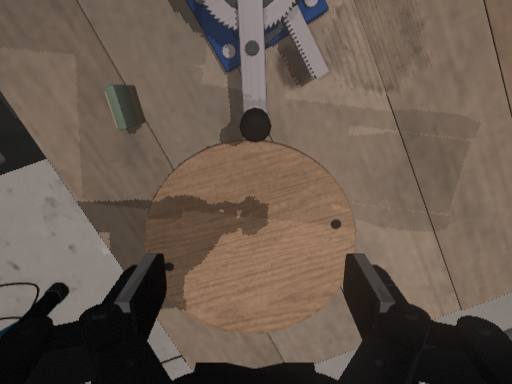

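The view shows the knob at (255,126), at measured height 122 mm and radius about 109 mm from the axis, so the lever angle is about 0.07 rad. I'll check the clearance to the cabinet and plan the straddle.

```bash
python3 - <<'E'
from h import *
import pickle
t=pickle.load(open("top0.pkl","rb"));P=cloud(t)
m=(P[...,2]>.1)&(P[...,1]<-.1)&(P[...,1]>-.5)&(P[...,0]>.3)&(P[...,0]<.9);m[:, :330]=0
q=P[m];print("x of tall things",np.percentile(q[:,0],[0,1,2,5,10,20]),q[q[:,0]<.6][:, :].round(3)[::15][:12])
plan([.4287,-.2603,.32],-.494,5,50)
E
```

```text
x of tall things [0.41867044 0.6929791  0.70283444 0.71480749 0.7164964  0.72073644] [[ 0.441 -0.259  0.114]
 [ 0.432 -0.25   0.104]
 [ 0.43  -0.262  0.121]
 [ 0.424 -0.256  0.126]]
dist/row 16.819811078514146 yaw0 -0.536820762480804
[[-10.3, 13.3, 0.1, -0.0086, 50], [-10.3, 13.3, 0.1, -0.0086, 50], [-10.3, 13.3, 0.2, -0.0086, 50], [-10.3, 13.3, 0.3, -0.0086, 50], [-10.3, 13.3, 0.4, -0.0086, 50]]
```

jog_arm:
  series:
    - [[-10.3,13.3,0.1,-0.0086,50],[-10.3,13.3,0.1,-0.0086,50],[-10.3,13.3,0.2,-0.0086,50],[-10.3,13.3,0.3,-0.0086,50],[-10.3,13.3,0.4,-0.0086,50],[0,0,0,0,50],[0,0,0,0,50],[0,0,0,0,50]]

```text
time_s: 11.93
ee_pos: [0.4292, -0.2606, 0.3217]
tcp_rot: [0.363, -0.607, 0.607, -0.363]
wrist_force: [0.2, -0.2, 0.0]
finger_gap: 0.585
```

```bash
python3 - <<'E'
from h import *
st();c=cam("wrist");save(c,"w9.png")
c["z_map"]=cv2.medianBlur(c["z_map"],3);P=cloud(c);Z=P[...,2]
m=(Z>.118)&(Z<.13);m[:,:200]=0;m[:,310:]=0
n,l,s_,ce=cv2.connectedComponentsWithStats(m.astype(np.uint8))
for i in range(1,n):
    if s_[i,4]>200: print(s_[i],ce[i],P[l==i].mean(0)*1000)
E
```

```text
11.93 [ 0.4292 -0.2606  0.3217] yaw -0.4934 tooly [ 2.e-04 -3.e-04 -1.e+00] F [ 0.2  -0.19  0.02] gap 0.585 [-0.55  0.27  1.97 -0.    0.91 -0.06]
[234 217  37  34 932] [252.1276824  233.28111588] [ 431.2851346  -260.42889544  121.60821882]
```

View pics/w9.png

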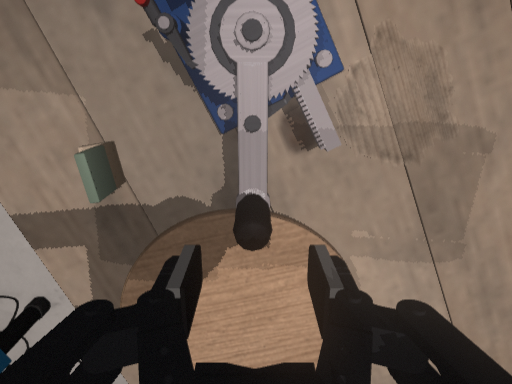

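The lever runs straight down the image and the knob at (252,233) is centred between the fingers. Descend and narrow.

jog_arm:
  series:
    - [[0,10,-0.8,0,48],[0,15,0,0,48],[0,16,0,0,48],[0,12,0,0,44],[0,6,0,0,40],[0,2,0,0,34],[0,0,0,0,28],[0,0,0,0,28],[0,0,0,0,28],[0,0,0,0,28]]
  grip_force: 20

```text
time_s: 12.82
ee_pos: [0.4285, -0.2607, 0.2608]
tcp_rot: [0.362, -0.607, 0.608, -0.363]
wrist_force: [-0.3, 0.1, -0.5]
finger_gap: 0.331
```

```bash
python3 - <<'E'
from h import *
st();c=cam("wrist");save(c,"w10.png")
E
```

```text
12.82 [ 0.4285 -0.2607  0.2608] yaw -0.4946 tooly [ 1.e-03 -7.e-04 -1.e+00] F [-0.34  0.13 -0.53] gap 0.331 [-0.55  0.36  2.01 -0.    0.77 -0.05]
```

View pics/w10.png

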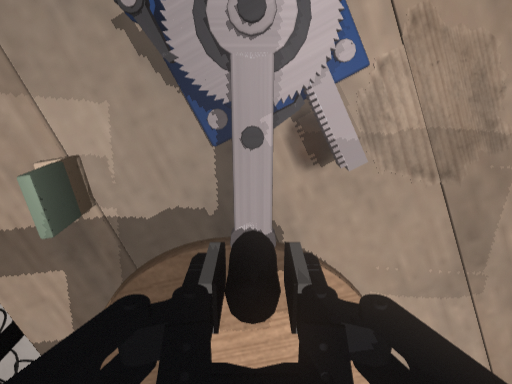

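jog_arm:
  series:
    - [[-0.1,0,4.4,-0.04,28],[-0.35,0,8.7,-0.08,28],[-0.35,0,8.7,-0.08,28],[-0.35,0,8.7,-0.08,28],[-0.35,0,8.7,-0.08,28],[-0.35,0,8.7,-0.08,28]]

```text
time_s: 13.37
ee_pos: [0.4742, -0.2735, 0.2604]
tcp_rot: [-0.487, 0.513, -0.512, 0.487]
wrist_force: [-0.7, 0.1, -0.1]
finger_gap: 0.333
```

```bash
cat >> h.py <<'E'
def lev():
    s=bot.sense();M=R.from_quat(s["tcp_rot"]).as_matrix();A=np.array([.4802,-.1645])
    d=s["ee_pos"][:2]-A;hd=np.degrees(np.arctan2(d[1],d[0]))%360
    F=np.array(s["wrist_force"]);
    print(round(s["time_s"],2),"r",np.linalg.norm(d).round(4),"th",np.radians(hd-237.7).round(3),"yaw-th",(np.arctan2(M[1,2],M[0,2])+np.pi/2-np.radians(hd-180)-np.pi*0).round(3) ,"z",s["ee_pos"][2].round(4),"F tool xyz",(M.T@F).round(2),"gap",round(s["finger_gap"],3))
E
python3 -c "
from h import *
lev();st()"
```

```text
13.37 r 0.1092 th 0.509 yaw-th 0.004 z 0.2604 F tool xyz [-0.02  0.07 -0.67] gap 0.333
13.37 [ 0.4742 -0.2735  0.2604] yaw -0.0507 tooly [-3.e-04 -0.e+00 -1.e+00] F [-0.66  0.06 -0.07] gap 0.333 [-0.53  0.42  1.92 -0.    0.81 -0.47]
```

jog_arm:
  series:
    - [[-0.35,0,8.7,-0.08,28],[-0.35,0,8.7,-0.08,28],[-0.35,0,8.7,-0.08,28],[-0.35,0,8.7,-0.08,28],[-0.35,0,8.7,-0.08,28],[-0.2,0,6.5,-0.06,28],[-0.1,0,3.3,-0.03,28]]

```text
time_s: 13.95
ee_pos: [0.5265, -0.2632, 0.2605]
tcp_rot: [0.597, -0.379, 0.379, -0.597]
wrist_force: [-1.3, 0.7, 1.0]
finger_gap: 0.329
```

```bash
python3 -c "
from h import *
lev();c=cam('wrist');save(c,'w11.png')"
```

```text
13.95 r 0.109 th 1.002 yaw-th 0.001 z 0.2605 F tool xyz [-1.19 -1.03 -0.85] gap 0.329
```

View pics/w11.png

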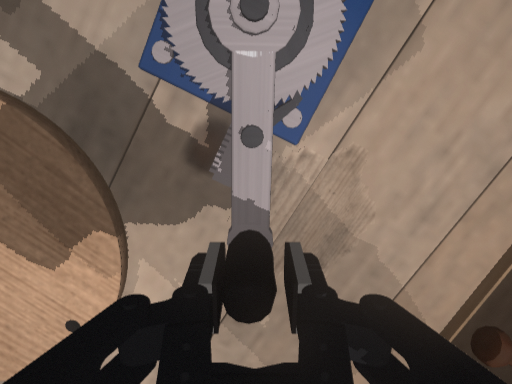

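The lever swings cleanly at about 1 N. Next is the return stroke.

jog_arm:
  series:
    - [[-0.1,0,-4.4,0.04,28],[-0.35,0,-8.7,0.08,28],[-0.35,0,-8.7,0.08,28],[-0.35,0,-8.7,0.08,28],[-0.35,0,-8.7,0.08,28],[-0.35,0,-8.7,0.08,28],[-0.35,0,-8.7,0.08,28],[-0.35,0,-8.7,0.08,28],[-0.35,0,-8.7,0.08,28],[-0.35,0,-8.7,0.08,28],[-0.35,0,-8.7,0.08,28],[-0.2,0,-6.5,0.06,28]]

```text
time_s: 15.0
ee_pos: [0.4305, -0.2619, 0.2605]
tcp_rot: [0.37, -0.603, 0.603, -0.37]
wrist_force: [0.5, -0.3, 0.6]
finger_gap: 0.324
```

```bash
python3 -c "
from h import *
lev()"
```

```text
15.0 r 0.1093 th 0.092 yaw-th 0.002 z 0.2605 F tool xyz [ 0.06 -0.56  0.59] gap 0.324
```

jog_arm:
  series:
    - [[-0.1,0,-2.2,0.02,28],[0,0,0,0,28],[0,0,0,0,28]]

```text
time_s: 15.25
ee_pos: [0.4295, -0.261, 0.2605]
tcp_rot: [0.366, -0.605, 0.605, -0.366]
wrist_force: [0.0, 0.2, 0.3]
finger_gap: 0.327
```

```bash
python3 -c "
from h import *
lev();c=cam('wrist');save(c,'w12.png')
c=cam('top');cv2.imwrite('pics/t12.png',cv2.resize(c['image'][185:255,240:380],None,fx=5.5,fy=5.5,interpolation=cv2.INTER_CUBIC)[:,:,::-1])"
```

```text
15.25 r 0.109 th 0.08 yaw-th 0.001 z 0.2605 F tool xyz [-0.15 -0.34 -0.04] gap 0.327
```

View pics/w12.png

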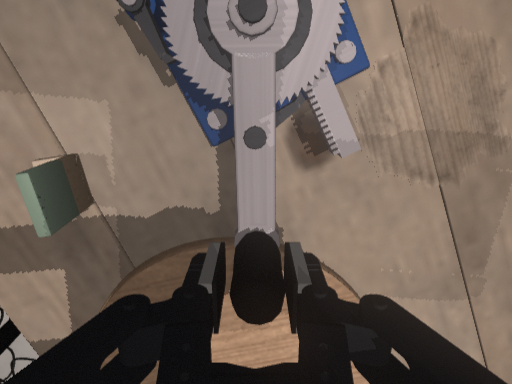

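View pics/t12.png

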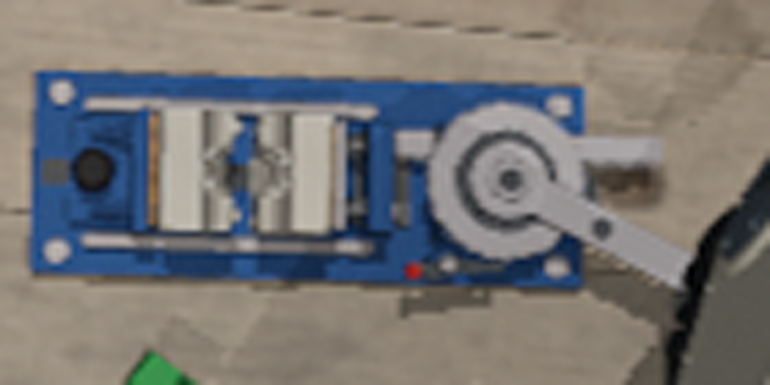

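The pictures show that the jaw has advanced about 10 mm and its plate now touches the loose half, which is still square. Second stroke, with force checks.

jog_arm:
  series:
    - [[-0.1,0,4.4,-0.04,28],[-0.35,0,8.7,-0.08,28],[-0.35,0,8.7,-0.08,28],[-0.35,0,8.7,-0.08,28],[-0.35,0,8.7,-0.08,28]]

```text
time_s: 15.77
ee_pos: [0.4668, -0.2728, 0.26]
tcp_rot: [-0.469, 0.529, -0.529, 0.469]
wrist_force: [-0.8, -1.1, 0.3]
finger_gap: 0.328
```

jog_arm:
  series:
    - [[-0.35,0,8.7,-0.08,28],[-0.35,0,8.7,-0.08,28],[-0.2,0,6.5,-0.06,28]]

```text
time_s: 16.02
ee_pos: [0.4911, -0.2731, 0.26]
tcp_rot: [0.525, -0.474, 0.474, -0.524]
wrist_force: [-0.7, -0.7, -0.7]
finger_gap: 0.328
```

```bash
python3 -c "
from h import *
lev()"
```

```text
16.02 r 0.1091 th 0.663 yaw-th 0.001 z 0.26 F tool xyz [ 0.66  0.68 -0.76] gap 0.328
```

jog_arm:
  series:
    - [[-0.2,0,6.5,-0.06,28],[-0.2,0,6.5,-0.06,28],[-0.2,0,6.5,-0.06,28]]

```text
time_s: 16.27
ee_pos: [0.5099, -0.2694, 0.26]
tcp_rot: [0.565, -0.426, 0.425, -0.565]
wrist_force: [-0.8, -0.2, 0.7]
finger_gap: 0.326
```

jog_arm:
  series:
    - [[-0.2,0,6.5,-0.06,28],[-0.2,0,6.5,-0.06,28],[-0.1,0,4.4,-0.04,28]]

```text
time_s: 16.52
ee_pos: [0.5264, -0.2632, 0.26]
tcp_rot: [0.597, -0.379, 0.379, -0.597]
wrist_force: [-0.8, -0.7, 0.3]
finger_gap: 0.329
```

```bash
python3 -c "
from h import *
lev()
c=cam('top');cv2.imwrite('pics/t13.png',cv2.resize(c['image'][185:255,240:380],None,fx=5.5,fy=5.5,interpolation=cv2.INTER_CUBIC)[:,:,::-1])"
```

```text
16.52 r 0.109 th 1.002 yaw-th 0.002 z 0.26 F tool xyz [ 0.33 -0.29 -1.  ] gap 0.329
```

View pics/t13.png

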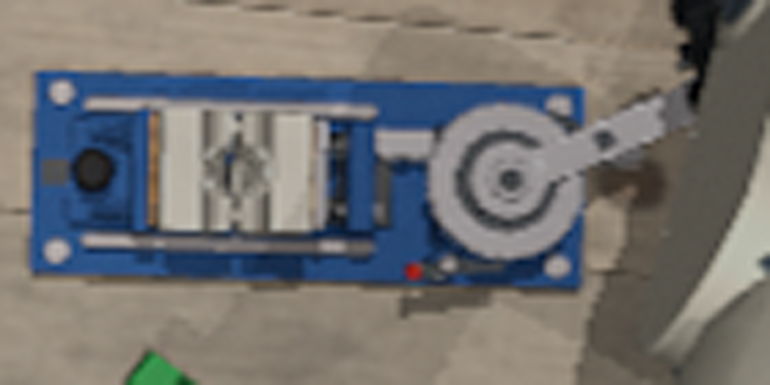

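The picture shows the halves nearly meeting at x≈237. Return and do the third stroke.

jog_arm:
  series:
    - [[-0.1,0,-4.4,0.04,28],[-0.35,0,-8.7,0.08,28],[-0.35,0,-8.7,0.08,28],[-0.35,0,-8.7,0.08,28],[-0.35,0,-8.7,0.08,28],[-0.35,0,-8.7,0.08,28],[-0.35,0,-8.7,0.08,28],[-0.35,0,-8.7,0.08,28],[-0.35,0,-8.7,0.08,28],[-0.35,0,-8.7,0.08,28],[-0.35,0,-8.7,0.08,28],[-0.35,0,-8.7,0.08,28]]

```text
time_s: 17.57
ee_pos: [0.4289, -0.261, 0.2602]
tcp_rot: [0.364, -0.606, 0.606, -0.364]
wrist_force: [0.1, -0.4, -0.1]
finger_gap: 0.329
```

jog_arm:
  series:
    - [[0,0,0,0,28],[0,0,0,0,28]]

```text
time_s: 17.73
ee_pos: [0.4292, -0.2609, 0.2602]
tcp_rot: [0.366, -0.605, 0.605, -0.366]
wrist_force: [0.3, -0.4, 0.3]
finger_gap: 0.331
```

jog_arm:
  series:
    - [[-0.1,0,4.4,-0.04,28],[-0.2,0,6.5,-0.06,28],[-0.2,0,6.5,-0.06,28],[-0.2,0,6.5,-0.06,28]]

```text
time_s: 18.07
ee_pos: [0.452, -0.2699, 0.2602]
tcp_rot: [-0.431, 0.56, -0.56, 0.431]
wrist_force: [-1.6, 0.8, 2.5]
finger_gap: 0.329
```

```bash
python3 -c "
from h import *
lev()"
```

```text
18.07 r 0.1091 th 0.302 yaw-th 0.003 z 0.2602 F tool xyz [-0.39 -2.48 -1.75] gap 0.329
```

jog_arm:
  series:
    - [[-0.1,0,4.4,-0.04,28],[-0.1,0,4.4,-0.04,28],[-0.1,0,4.4,-0.04,28]]

```text
time_s: 18.32
ee_pos: [0.4649, -0.2725, 0.2601]
tcp_rot: [-0.464, 0.534, -0.534, 0.464]
wrist_force: [-1.0, 0.0, 1.5]
finger_gap: 0.327
```

jog_arm:
  series:
    - [[-0.1,0,4.4,-0.04,28],[-0.1,0,4.4,-0.04,28]]

```text
time_s: 18.48
ee_pos: [0.4737, -0.2734, 0.2601]
tcp_rot: [-0.485, 0.515, -0.515, 0.485]
wrist_force: [-1.8, 0.1, 0.6]
finger_gap: 0.326
```

jog_arm:
  series:
    - [[-0.1,0,4.4,-0.04,28],[-0.1,0,4.4,-0.04,28]]

```text
time_s: 18.65
ee_pos: [0.4825, -0.2736, 0.2601]
tcp_rot: [0.505, -0.495, 0.495, -0.505]
wrist_force: [-1.6, -0.4, 0.6]
finger_gap: 0.329
```

```bash
python3 -c "
from h import *
lev()
c=cam('top');cv2.imwrite('pics/t14.png',cv2.resize(c['image'][185:255,240:380],None,fx=5.5,fy=5.5,interpolation=cv2.INTER_CUBIC)[:,:,::-1])"
```

```text
18.65 r 0.1091 th 0.585 yaw-th -0.0 z 0.2601 F tool xyz [ 0.34 -0.6  -1.59] gap 0.329
```

View pics/t14.png

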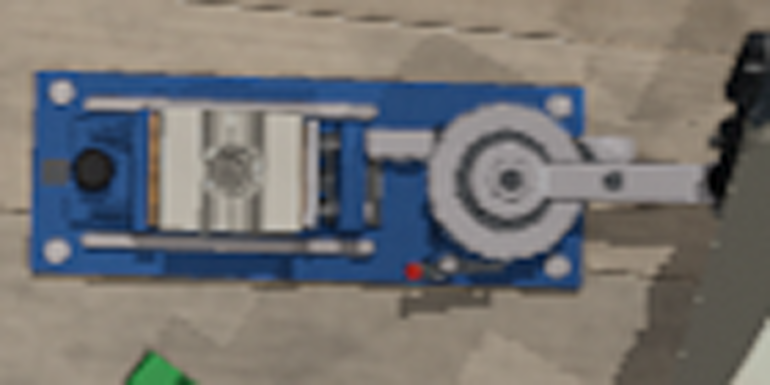

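The halves now look closed, and the force is still about 1.6 N. I'll continue in small steps.

jog_arm:
  series:
    - [[-0.1,0,4.4,-0.04,28],[-0.1,0,4.4,-0.04,28],[-0.1,0,4.4,-0.04,28]]

```text
time_s: 18.95
ee_pos: [0.4953, -0.2725, 0.26]
tcp_rot: [0.534, -0.464, 0.464, -0.533]
wrist_force: [-0.4, -1.1, 0.1]
finger_gap: 0.328
```

jog_arm:
  series:
    - [[-0.1,0,4.4,-0.04,28],[-0.1,0,4.4,-0.04,28],[-0.1,0,4.4,-0.04,28]]

```text
time_s: 19.2
ee_pos: [0.5082, -0.2699, 0.26]
tcp_rot: [0.561, -0.431, 0.431, -0.56]
wrist_force: [-2.5, -0.3, 0.9]
finger_gap: 0.324
```

jog_arm:
  series:
    - [[-0.1,0,4.4,-0.04,28],[-0.1,0,4.4,-0.04,28],[-0.1,0,4.4,-0.04,28]]

```text
time_s: 19.45
ee_pos: [0.5203, -0.2658, 0.26]
tcp_rot: [0.586, -0.397, 0.396, -0.585]
wrist_force: [-5.2, -3.2, 2.8]
finger_gap: 0.33
```

```bash
python3 -c "
from h import *
lev()"
```

```text
19.45 r 0.1089 th 0.94 yaw-th 0.002 z 0.26 F tool xyz [ 1.02 -2.81 -5.98] gap 0.33
```

The force is rising (6 N), so smaller steps now.

jog_arm:
  series:
    - [[0,0,1.6,-0.015,28],[0,0,0,0,28]]

```text
time_s: 19.62
ee_pos: [0.5219, -0.2652, 0.26]
tcp_rot: [0.588, -0.393, 0.392, -0.588]
wrist_force: [-4.1, -2.6, 2.1]
finger_gap: 0.328
```

```bash
python3 -c "
from h import *
lev()"
```

```text
19.62 r 0.109 th 0.956 yaw-th 0.001 z 0.26 F tool xyz [ 0.86 -2.12 -4.76] gap 0.328
```

jog_arm:
  series:
    - [[0,0,2.2,-0.02,28],[0,0,0,0,28]]

```text
time_s: 19.78
ee_pos: [0.5237, -0.2645, 0.26]
tcp_rot: [0.592, -0.387, 0.386, -0.591]
wrist_force: [-6.2, -3.5, 3.3]
finger_gap: 0.333
```

```bash
python3 -c "
from h import *
lev()"
```

```text
19.78 r 0.109 th 0.974 yaw-th 0.003 z 0.26 F tool xyz [ 0.71 -3.24 -7.12] gap 0.333
```

jog_arm:
  series:
    - [[0,0,1.4,-0.012,28],[0,0,0,0,28]]

```text
time_s: 19.95
ee_pos: [0.5248, -0.264, 0.26]
tcp_rot: [0.595, -0.384, 0.383, -0.594]
wrist_force: [-5.9, -3.4, 3.6]
finger_gap: 0.327
```

```bash
python3 -c "
from h import *
lev();c=cam('wrist');lev();save(c,'w15.png')"
```

```text
19.95 r 0.109 th 0.985 yaw-th 0.003 z 0.26 F tool xyz [ 0.63 -3.6  -6.76] gap 0.327
20.0 r 0.109 th 0.985 yaw-th 0.003 z 0.26 F tool xyz [ 0.21 -2.56 -7.07] gap 0.327
```

View pics/w15.png

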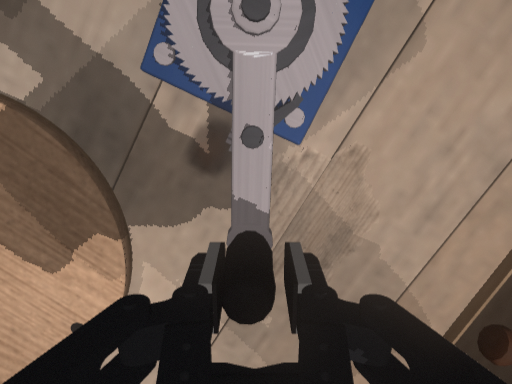

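jog_arm:
  series:
    - [[0,0,1.6,-0.015,28],[0,0,0,0,28]]

```text
time_s: 20.17
ee_pos: [0.5262, -0.2633, 0.26]
tcp_rot: [0.598, -0.38, 0.378, -0.596]
wrist_force: [-5.8, -3.1, 3.6]
finger_gap: 0.327
```

```bash
python3 -c "
from h import *
lev()"
```

```text
20.17 r 0.109 th 0.999 yaw-th 0.004 z 0.26 F tool xyz [ 0.32 -3.6  -6.52] gap 0.327
```

jog_arm:
  series:
    - [[0,0,1.6,-0.015,28],[0,0,0,0,28]]

```text
time_s: 20.33
ee_pos: [0.5276, -0.2627, 0.26]
tcp_rot: [0.6, -0.375, 0.374, -0.599]
wrist_force: [-6.7, -3.7, 2.9]
finger_gap: 0.328
```

```bash
python3 -c "
from h import *
lev()"
```

```text
20.33 r 0.109 th 1.013 yaw-th 0.005 z 0.26 F tool xyz [ 0.37 -2.87 -7.64] gap 0.328
```

jog_arm:
  series:
    - [[0,0,1.6,-0.015,28],[0,0,0,0,28]]

```text
time_s: 20.5
ee_pos: [0.529, -0.262, 0.26]
tcp_rot: [0.603, -0.371, 0.369, -0.602]
wrist_force: [-6.9, -4.4, 3.6]
finger_gap: 0.325
```

jog_arm:
  series:
    - [[0,0,1.1,-0.01,28],[0,0,0,0,28]]

```text
time_s: 20.67
ee_pos: [0.5299, -0.2616, 0.26]
tcp_rot: [0.605, -0.368, 0.366, -0.604]
wrist_force: [-7.4, -4.7, 2.8]
finger_gap: 0.328
```

```bash
python3 -c "
from h import *
lev()"
```

```text
20.67 r 0.1091 th 1.037 yaw-th 0.007 z 0.26 F tool xyz [ 0.72 -2.74 -8.72] gap 0.328
```

jog_arm:
  series:
    - [[0,0,1.1,-0.01,28],[0,0,0,0,28]]

```text
time_s: 20.83
ee_pos: [0.5308, -0.2611, 0.26]
tcp_rot: [0.607, -0.365, 0.363, -0.606]
wrist_force: [-7.7, -3.8, 4.3]
finger_gap: 0.326
```

```bash
python3 -c "
from h import *
lev();cam('wrist');lev()"
```

```text
20.83 r 0.1091 th 1.047 yaw-th 0.007 z 0.26 F tool xyz [-0.29 -4.23 -8.63] gap 0.326
20.88 r 0.1091 th 1.046 yaw-th 0.007 z 0.26 F tool xyz [ 0.4  -3.78 -8.73] gap 0.327
```

jog_arm:
  series:
    - [[0,0,1.1,-0.01,28],[0,0,0,0,28]]

```text
time_s: 21.05
ee_pos: [0.5318, -0.2606, 0.26]
tcp_rot: [0.609, -0.362, 0.36, -0.607]
wrist_force: [-7.6, -4.1, 3.8]
finger_gap: 0.325
```

```bash
python3 -c "
from h import *
lev();cam('top');lev()"
```

```text
21.05 r 0.1091 th 1.056 yaw-th 0.007 z 0.26 F tool xyz [-0.04 -3.82 -8.61] gap 0.325
21.1 r 0.1091 th 1.056 yaw-th 0.007 z 0.26 F tool xyz [-0.18 -3.34 -8.51] gap 0.327
```

jog_arm:
  series:
    - [[0,0,1.6,-0.015,28],[0,0,0,0,28]]

```text
time_s: 21.27
ee_pos: [0.5332, -0.2599, 0.26]
tcp_rot: [0.612, -0.357, 0.355, -0.61]
wrist_force: [-7.6, -3.9, 4.3]
finger_gap: 0.329
```

```bash
python3 -c "
from h import *
lev();c=cam('wrist');lev();save(c,'w16.png')"
```

```text
21.27 r 0.1091 th 1.071 yaw-th 0.008 z 0.26 F tool xyz [-0.32 -4.32 -8.53] gap 0.329
21.32 r 0.1091 th 1.071 yaw-th 0.007 z 0.26 F tool xyz [ 0.48 -4.11 -9.11] gap 0.33
```

View pics/w16.png

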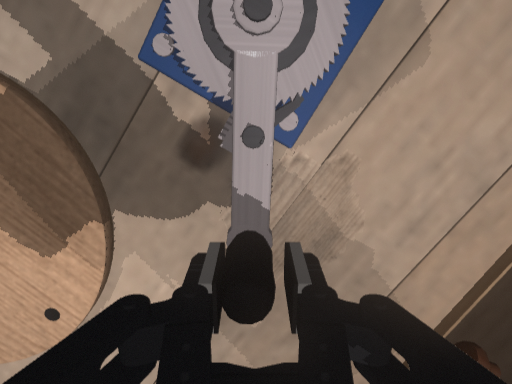

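jog_arm:
  series:
    - [[0,0,1.1,-0.01,28],[0,0,0,0,28]]

```text
time_s: 21.48
ee_pos: [0.5341, -0.2594, 0.26]
tcp_rot: [0.613, -0.354, 0.352, -0.612]
wrist_force: [-8.6, -5.4, 3.7]
finger_gap: 0.331
```

jog_arm:
  series:
    - [[0,0,1.1,-0.01,28],[0,0,0,0,28]]

```text
time_s: 21.65
ee_pos: [0.535, -0.2588, 0.26]
tcp_rot: [0.615, -0.351, 0.349, -0.614]
wrist_force: [-9.0, -5.7, 4.7]
finger_gap: 0.33
```

```bash
python3 -c "
from h import *
lev();c=cam('top');lev()"
```

```text
21.65 r 0.1091 th 1.09 yaw-th 0.009 z 0.26 F tool xyz [  0.35  -4.68 -10.69] gap 0.33
21.7 r 0.1091 th 1.09 yaw-th 0.008 z 0.26 F tool xyz [-0.13 -4.23 -9.43] gap 0.33
```

The tangential force averages about 10 N (9.4–10.7), so the clamp is firm. I'll ease off gently, check the force, then rise clear.

jog_arm:
  series:
    - [[0,0,-1.1,0.01,28],[0,0,-1.6,0.015,28],[0,0,-0.5,0,28],[0,0,0,0,28]]

```text
time_s: 22.03
ee_pos: [0.5323, -0.2604, 0.26]
tcp_rot: [0.61, -0.359, 0.357, -0.609]
wrist_force: [-7.7, -4.5, 3.4]
finger_gap: 0.327
```

```bash
python3 -c "
from h import *
lev();c=cam('wrist');save(c,'w17.png');lev()"
```

```text
22.03 r 0.1091 th 1.061 yaw-th 0.011 z 0.26 F tool xyz [ 0.17 -3.35 -8.92] gap 0.327
22.08 r 0.1091 th 1.062 yaw-th 0.011 z 0.26 F tool xyz [ 0.29 -4.07 -8.52] gap 0.328
```

View pics/w17.png

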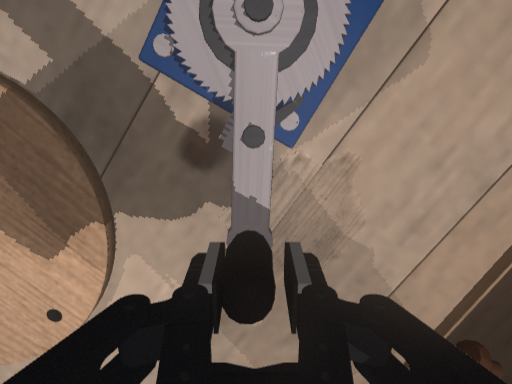

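jog_arm:
  series:
    - [[0,0,-1.6,0.015,28],[0,0,-1.6,0.015,28],[0,0,0,0,28]]

```text
time_s: 22.33
ee_pos: [0.5299, -0.2617, 0.26]
tcp_rot: [0.604, -0.368, 0.367, -0.604]
wrist_force: [-4.3, -2.9, 2.5]
finger_gap: 0.328
```

jog_arm:
  series:
    - [[0,0,-2.2,0.02,28],[0,0,0,0,28]]

```text
time_s: 22.5
ee_pos: [0.5283, -0.2624, 0.2601]
tcp_rot: [-0.6, 0.374, -0.374, 0.6]
wrist_force: [-2.2, -1.1, 0.5]
finger_gap: 0.331
```

jog_arm:
  series:
    - [[0,0,-2.2,0.02,28],[0,0,0,0,28]]

```text
time_s: 22.67
ee_pos: [0.5265, -0.2633, 0.2602]
tcp_rot: [-0.596, 0.38, -0.38, 0.596]
wrist_force: [-0.7, -1.2, -0.7]
finger_gap: 0.326
```

```bash
python3 -c "
from h import *
lev()"
```

```text
22.67 r 0.1091 th 1.002 yaw-th -0.002 z 0.2602 F tool xyz [ 0.84  0.69 -1.15] gap 0.326
```

The pawl caught: the load fell away and the slip was less than one tooth. Centre on the knob and rise clear.

jog_arm:
  series:
    - [[0,0,0.5,0,36],[0,0,0,0,40],[0,-5,0,0,42],[0,-15,0,0,44],[0,-30,0,0,44],[0,-35,0,0,44],[0,-30,0,0,44],[0,-15,0,0,44],[0,0,0,0,44],[0,0,0,0,44]]

```text
time_s: 23.5
ee_pos: [0.5269, -0.263, 0.3913]
tcp_rot: [-0.597, 0.379, -0.38, 0.597]
wrist_force: [-0.3, 0.4, -1.2]
finger_gap: 0.514
```

```bash
python3 -c "
from h import *
st();plan([.44,-.11,.42],-.015,9,60)
c=cam('top');cv2.imwrite('pics/t18.png',cv2.resize(c['image'][185:255,240:380],None,fx=5.5,fy=5.5,interpolation=cv2.INTER_CUBIC)[:,:,::-1])"
```

```text
23.5 [ 0.5269 -0.263   0.3913] yaw 0.4376 tooly [ 0.0021 -0.001  -1.    ] F [-0.29  0.45 -1.18] gap 0.514 [-0.47  0.31  1.73  0.    1.1  -0.9 ]
dist/row 19.81130457132788 yaw0 0.4375926391303233
[[-19.5, -3.2, -1.5, 0.0503, 60], [-19.4, -3.2, -2.5, 0.0503, 60], [-19.2, -3.2, -3.5, 0.0503, 60], [-19.0, -3.2, -4.5, 0.0503, 60], [-18.8, -3.2, -5.4, 0.0503, 60], [-18.5, -3.2, -6.3, 0.0503, 60], [-18.2, -3.2, -7.3, 0.0503, 60], [-17.8, -3.2, -8.2, 0.0503, 60], [-17.3, -3.2, -9.1, 0.0503, 60]]
```

View pics/t18.png

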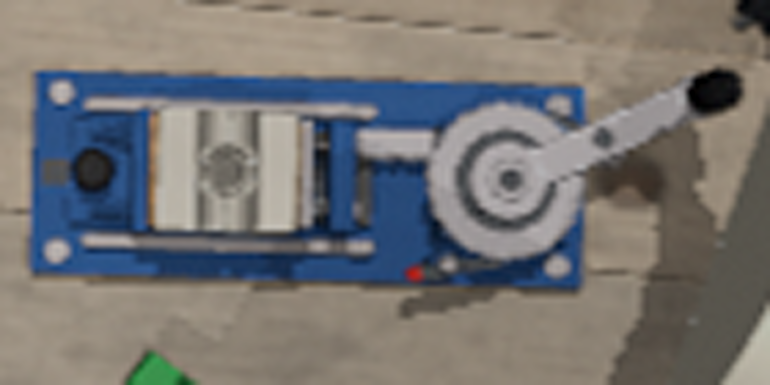

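The mould looks closed and pressed on the cork, and the hand is clear. I'll take a close wrist view to measure it.

jog_arm:
  series:
    - [[-19.5,-3.2,-1.5,0.05,60],[-19.4,-3.2,-2.5,0.05,60],[-19.2,-3.2,-3.5,0.05,60],[-19,-3.2,-4.5,0.05,60],[-18.8,-3.2,-5.4,0.05,60],[-18.5,-3.2,-6.3,0.05,60],[-18.2,-3.2,-7.3,0.05,60],[-17.8,-3.2,-8.2,0.05,60],[-17.3,-3.2,-9.1,0.05,60],[0,0,0,0,60],[0,0,0,0,60],[0,0,0,0,60]]

```text
time_s: 24.55
ee_pos: [0.4398, -0.1103, 0.4182]
tcp_rot: [-0.497, 0.503, -0.503, 0.497]
wrist_force: [0.1, -0.6, -0.2]
finger_gap: 0.703
```

```bash
python3 - <<'E'
from h import *
st();c=cam("wrist")
cv2.imwrite("pics/w19.png",cv2.resize(c["image"][:220,160:400],None,fx=2.7,fy=2.7,interpolation=cv2.INTER_CUBIC)[:,:,::-1])
c["z_map"]=cv2.medianBlur(c["z_map"],3);P=cloud(c);Z=P[...,2]
m=(Z>.083)&(Z<.096);m[230:]=0;m[:,:180]=0;m[:,360:]=0
n,l,s_,ce=cv2.connectedComponentsWithStats(m.astype(np.uint8))
for i in range(1,n):
    if s_[i,4]>300: print(s_[i],np.median(Z[l==i]),cv2.minAreaRect(P[l==i][:,:2].astype(np.float32)*1000))
E
```

```text
24.55 [ 0.4398 -0.1103  0.4182] yaw -0.0111 tooly [-0.001  0.    -1.   ] F [ 0.05 -0.56 -0.24] gap 0.703 [-0.25  0.07  1.97 -0.    1.11 -0.24]
[ 266   17   79   92 6101] 0.08833945259560344 ((484.4866638183594, -17.002628326416016), (71.25177764892578, 62.48681640625), 89.39387512207031)
```

View pics/w19.png

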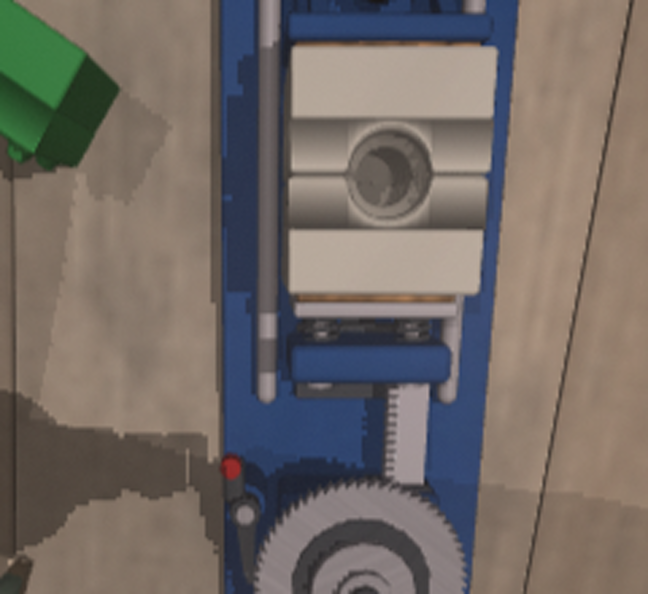

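The view shows the halves meeting in a closed line. Their joint length measures 71.3 mm against 72 mm nominal, with cork touching at both ends. Handing in.

```bash
python3 -c "
from h import *
bot.close_job();st()"
```

```text
the job is handed in; nothing more can be done
the job is handed in; nothing more can be done
```

The mould is closed against the tail stop and clamped. The job was handed in at about 24.6 s with the gripper well clear of everything.

**What I did:** I gripped the loose half across its width and set it down between the guide rails with its sockets facing the knobs. Then I let go, straddled the lever knob and made three forward strokes. On the last stroke the pull rose smoothly to about 10 N. I eased back slowly until the pawl caught, slipping back less than one tooth, and took the hand off.

**Last checks:**
- **Closure:** the two halves show one closed line. Together they measure 71.3 mm against 72 mm nominal, with their tops level and square between the rails and cork touching at both ends.
- **Pull:** the force along the swing read 9.4 to 10.7 N at the peak. With about 4 to 5 N of vertical friction on the fingers, the total wrist force peaked near 11.6 N. The readings are noisy, by roughly ±1 N.
- **Load after release:** I did not pull the lever again to re-measure it. One more tooth could have passed 12 N.
- **Camera disagreement:** the wrist camera's calibration was about 2.3 mm off sideways. I placed the half by its measured position relative to the bed, which cancels that error.
- **Cup, red rib and brush:** my moves did not go near them, but I did not re-measure them at the end.

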